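Load the tin mixer and throw its gear lever into the marked notch

TASK

Get the small red paint tin mixing: first stand it gently upright inside the rim of the blue mixer's turntable and let go. Then pull the yellow spring knob on the gear lever out of the middle notch, throw the lever to the notch marked by the green bead, and let the knob spring fully home there. Leave the white squeeze bottle and the clear mixing cup near the tin standing where they are.

Things in the scene. Friction and masses are not known exactly. Their poses are not given: they have to be found in the camera images.
- tin_red: the small red paint tin, 58 mm across, 58 mm high, loose, about 0.16 kg, standing upright on the table; origin: centre of its underside, z up
- mixer: blue bench tin mixer, fixed: 230 mm deep (x -120 to +110), 430 wide (y -230 to +200); origin on the table under it, x away from the robot, y left, z up. Left part (y -50 to +200): wedge housing, its black-faced front panel sloping up away from the robot at 35 degrees, 50 mm high in front, 155 behind; behind it a dark motor, 207 high. Right part: a deck 58 high with the turntable
- turntable_center (a point): centre of the turntable's black rubber top, 68 mm above the table, where the tin stands; round it an aluminium rim, inner diameter 100 mm, outer 110, stands 6 mm higher than this point. It does not turn. The housing's wall, up to 155 mm high, is 105 mm to its left
- lever (a joint): swing of the gear lever about the panel's normal, rad: 0 pointing straight down the slope (middle notch), positive with its lower end to the right (mixer's -y); range -0.95 to 0.95. Notches at -0.698 (left), 0, +0.698 (right), lands 10 mm high between and beyond. The pin has about 0.04 rad of play in a notch. With the pin out 1.2 N at the knob swings it; it stays where left
- plunger (a joint): how far the spring knob is pulled out along the panel's normal, m: 0 home in a notch, over 0.008 when its round-tipped 10 mm pin is clear, 0.016 at the stop; spring 6 N at home, 9 N at the stop. Let go over a land it stays at about 0.008, the pin riding on the land, and drops home by itself when the knob comes within about 4 mm of a notch's middle
- lever_pivot (a point): the lever's pivot on the surface of the sloping panel; x along the lever from knob to pivot, z out of the panel along its normal (35 degrees from vertical, leaning to the robot); turns with the lever
- knob_grip (a point): grip point on the axis of the yellow knob, 100 mm from the pivot, 46 mm out from the panel when home. Knob: 36 mm cylinder from 16 mm below to 21 mm beyond this point, its outer 8 mm a 43 mm flange; the lever's bar is 22 mm below. z: pull direction (panel's normal); x: along the lever to the pivot. Beside it only the notched plate and the beads, up to 12 mm above the panel
- lever_tip (a point): under the white pointer at the free end of the lever, 125 mm from the pivot, 6 mm out from the panel; with the lever in the notch of a bead it is 16 mm from that bead's centre
- green_bead_center (a point): centre of the green bead, 22 mm across, half sunk in the panel, 140 mm from the pivot straight beyond the notch it marks (left or right outer notch, different each time)
- white_bead_center (a point): centre of the white bead of the same size that marks the other outer notch
- white_squeeze: white squeeze bottle with a blue cap, 51 mm across, 125 mm high, loose, stands near the tin, to be left alone; origin: centre of its underside
- mix_cup: clear mixing cup, 71 mm across, 94 mm high, light and loose, stands near the tin, to be left alone; origin: centre of its underside
- visor_lip (a point): middle of the black lip (12 mm thick) of the visor plate that leans out from the panel's upper edge; lip along the mixer's y, 250 mm long, 242 mm high. It overhangs the lever so that a hand pointing straight down cannot take the knob: come in leaning back about 35 degrees, along the panel's normal, 95 mm (lever in the middle) to 70 mm (outer notches) clear of the lip
There are look-alikes about, which are no part of the job. What is meant by the tin_red is not orange, and is the smaller of those in its own colour.

How it is judged (in metres and radians):
On the way, in this order (a step that is already met when the one before it is completed fails the run):
1. the tin stands upright inside the turntable's rim, let go, while the lever is still in the middle notch (horizontal distance between tin_red and turntable_center below 0.024 m and z of tin_red in the frame of turntable_center below 0.004 m and angle between tin_red's own z axis and vertical below 0.06 rad and contact force between the fingers and tin_red below 0.1 N and value of joint lever between -0.1 and 0.1 rad), for 0.2 s.
2. the spring knob is pulled out of the middle notch (value of joint plunger above 0.006 m).
3. the lever points at the green bead and the knob is home in its notch (distance between lever_tip and green_bead_center below 0.022 m and value of joint plunger below 0.003 m), for 0.2 s.
At the end, for the whole second after the job is handed in: The lever points at the green bead (tip within 22 mm of the bead's centre) with its knob home in that notch (within 3 mm), and the red tin stands still and upright (within 3.4 degrees) on the turntable inside its rim (axis within 24 mm of the centre, underside within 4 mm of the rubber) (all of step 3 and horizontal distance between tin_red and turntable_center below 0.024 m and z of tin_red in the frame of turntable_center below 0.004 m and angle between tin_red's own z axis and vertical below 0.06 rad and linear speed of tin_red below 0.02 m/s); the robot touches nothing.
It fails at once if the tin is tipped over (past 45 degrees) (angle between tin_red's own z axis and vertical above 0.79 rad).
It fails at once if the tin is dropped or slammed onto the turntable (faster than 0.45 m/s in the last 40 mm above it) (linear speed of tin_red above 0.45 m/s and horizontal distance between tin_red and turntable_center below 0.03 m and z of tin_red in the frame of turntable_center below 0.04 m).
It fails at once if the white bottle is shifted by more than 30 mm or knocked over (distance of white_squeeze from where it was at the start of the episode above 0.03 m or angle between white_squeeze's own z axis and vertical above 0.5 rad).
It fails at once if the mixing cup is shifted by more than 30 mm or knocked over (distance of mix_cup from where it was at the start of the episode above 0.03 m or angle between mix_cup's own z axis and vertical above 0.5 rad).
It also fails if it takes over 54 s, if anything falls off the work surface, if the arm or the gripper's body presses on something with over 40 N, if the wrist force passes 120 N, or if a joint passes its speed limit or range.

ROBOT

A 6-joint arm with a two-finger parallel gripper is mounted at the origin on a cart in front of the work surface, level with it; the furniture and walls round the work are solid. World frame = base frame: x ahead of the robot, y to its left, z up, the work surface at z = 0. Lengths are in m, angles in degrees, forces in N, time in s.
With the tool pointing down it reaches from about 0.35 to 0.875 m from the base axis. Payload 4.2 kg.
Tool frame: the origin (TCP) lies between the finger pads; the fingertips stand 8 mm ahead of it and the grasp point (between the pads) lies 11 mm behind it; x points along the fingers, y is the direction in which the jaws open and shut, and the axes are right-handed (so a half turn about x gives the same grasp; the last joint's range is limited). The gripper opens to 87 mm and grips with 3 to 60 N. Pads are 19 mm wide; open, the fingers measure 117 mm over their backs; the gripper's body (75 mm by 190 mm) begins 51 mm behind the grasp point.
Start: joints at [83.342, 22.042, 0.453, 0, -68.411, -14.817], TCP at [0.229, 0.582, 0.231] pointing down, gripper open.
Joint ranges: [-179.83, 179.83], [-69.29, 118.12], [-61.27, 80.66], [-181.25, 117.63], [-171.15, -9.14], [-177.46, 177.46]. Speed limits (degrees/s): [159.86, 159.86, 180, 180, 180, 180].

INTERFACE

Orientations are given as a 3x3 rotation matrix whose columns are the frame's x, y, z axes.
In Python, from station import r gives the robot as it stands. The module is installed in compiled form; this text tells all that it offers.
- The arm moves only by the tool move_arm, never from a script. Its argument "increments" is one flat list of numbers, 7 for each row, row after row: the turn, a rotation vector about the tool's x, y, z in degrees, then the shift along the tool's x, y, z in m, then the finger opening in m, from 0 to 0.087. A call has 1 to 12 rows; each row is the pose to reach, as a shift and turn from the pose commanded when the call began, along the tool's axes at that moment; what a row does not reach only later rows make up. A row lasts 1/12 s, in which the tool goes at most 41.7 mm and 7.16 degrees, less where a joint would pass 70% of its speed; a pose out of reach is approached as far as the arm can. A call with a gripper value outside its range is refused whole. The fingers move at their own pace and stop on an object; the grip force is fixed at half the most. Time passes only in rows, so rows that repeat a pose let the fingers close. It gives the time, the measured TCP pose, the force and the opening at its end, in the units of the state.
- r.sense(): the state, without advancing time (a new reading comes with each control period).
- r.capture(name): name is "scene" or "top" or "wrist"; returns the picture (384x512x3 uint8, red, green, blue); there is no depth.
- r.calibration(name): a dict with "fx", "fy", "cx", "cy" (pixels), "rvec" (rotation vector, rad) and "tvec" (3), from world to camera coordinates, as OpenCV has them; the wrist camera has in their place "tool_from_camera" (4x4, takes a point from camera to tool coordinates, whose origin is the TCP and whose axes are the tool frame's). Camera axes: x right, y down, z forward; pixel columns grow to the right and rows downward; lengths in m; the calibration is good to about 2 mm. A picture is of the moment at which its call begins: read the wrist's pose just before it. calibration takes no time and is no camera call.
- r.finish_job(): hands the job in, once; it reports no verdict.
The state is a dict: "time_s": time; "joints": joint angles; "joint_velocities": joint speeds; "effort": joint torques, N m; "tcp_pos": TCP position; "ee_rot": TCP orientation; "wrist_force": force on the tool from outside, world axes, zero at the start; "moment": the same for the moment, N m; "gripper_width": opening from 0.0 (shut) to 1.0 (fully open).
Only numpy, scipy, OpenCV 4.12 (cv2) and the standard library are available. Lean on these libraries where they do the work, as an engineer would, in place of code of your own. Each camera call takes 0.05 s, during which the arm holds its last target.

## Working session

There is one attempt and no reset: what is moved stays moved. The work goes in short steps, Python scripts to look and compute and a tool call to move; the robot and the scene stay as the last step left them, time stands still between calls to the robot, and variables do not carry over. Pictures are saved under pics/ and viewed, and the job is handed in when it is done.

Besides the shell and the picture viewer there is one more tool, called as a command line: name --argument value ..., lists and objects as JSON in quotes. move_arm: Moves the arm, as the interface text tells. Its arguments: {"type":"object","properties":{"increments":{"type":"array","items":{"type":"number"}}},"required":["increments"]}

```bash
mkdir -p pics; python3 - <<'E'
from station import r
import cv2,json
s=r.sense();print(s)
for n in("scene","top","wrist"):
    print(n,r.calibration(n))
    cv2.imwrite(f"pics/{n}0.png",r.capture(n)[:,:,::-1])
E
```

```text
{'time_s': 0.0, 'joints': array([ 8.33428289e+01,  2.20917756e+01,  3.79783777e-01, -2.90980404e-02,
       -6.84117860e+01, -1.48190409e+01]), 'joint_velocities': array([ 0.05852379,  0.00276848,  0.03015694, -0.0428263 , -0.0593599 ,
       -0.09574998]), 'effort': array([-2.18034775e-04, -3.90672398e+01,  1.87414670e+01,  4.21989843e+00,
        1.10496394e-02, -1.89659440e-04]), 'tcp_pos': array([0.22856321, 0.58107555, 0.22944865]), 'ee_rot': array([[-7.19485705e-04, -3.66288462e-01, -9.30501072e-01],
       [-2.09097403e-03, -9.30498728e-01,  3.66289156e-01],
       [-9.99997555e-01,  2.20919338e-03, -9.64191255e-05]]), 'wrist_force': array([ 0.24482101,  0.53894544, -0.56053961]), 'moment': array([-0.01176401, -0.01535163,  0.04473699]), 'gripper_width': 0.9991675086496805}
scene {'fx': 350.59551202815663, 'fy': 350.59551202815663, 'cx': 258.5134079517458, 'cy': 191.2049091666166, 'rvec': array([ 0.91444021, -2.5385714 ,  1.03031155]), 'tvec': array([0.37378995, 0.39197661, 0.83316635])}
top {'fx': 360.19235425832414, 'fy': 360.19235425832414, 'cx': 257.29037760326145, 'cy': 190.60052007150847, 'rvec': array([ 2.10476188, -2.16457751,  0.17136635]), 'tvec': array([-0.06542735,  0.54568947,  1.31020596])}
wrist {'fx': 280.5048531599807, 'fy': 280.5048531599807, 'cx': 255.22038816565347, 'cy': 194.10995539835997, 'tool_from_camera': array([[-7.51049116e-04, -2.87741869e-01,  9.57707707e-01,
        -1.53215520e-01],
       [ 9.99999593e-01, -6.94760596e-04,  5.75475267e-04,
        -7.98129424e-04],
       [ 4.99789249e-04,  9.57707750e-01,  2.87742274e-01,
        -7.91002135e-02],
       [ 0.00000000e+00,  0.00000000e+00,  0.00000000e+00,
         1.00000000e+00]])}
```

View pics/scene0.png

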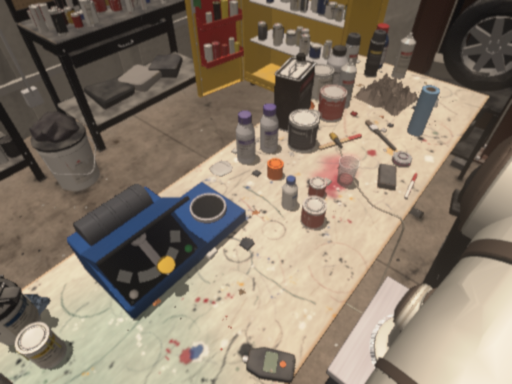

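View pics/top0.png

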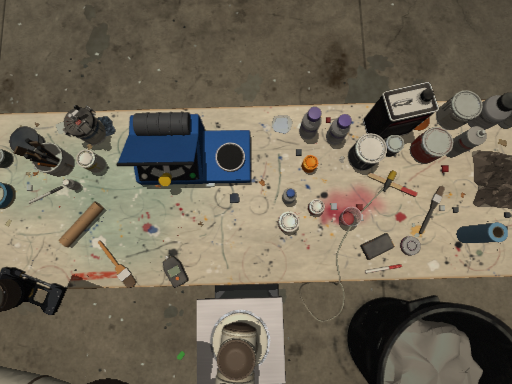

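View pics/wrist0.png

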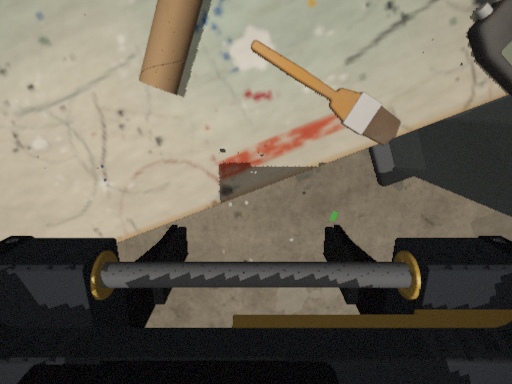

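The top view has the robot at the bottom, the mixer at about (190,150), and the tin cluster around (315,207). I'll enlarge both views.

```bash
python3 - <<'E'
import cv2,numpy as np
t=cv2.imread("pics/top0.png");s=cv2.imread("pics/scene0.png")
f=lambda a,k:cv2.resize(a,None,fx=k,fy=k,interpolation=cv2.INTER_CUBIC)
cv2.imwrite("pics/a.png",f(t[140:260,265:375],6)[:600])
cv2.imwrite("pics/b.png",f(t[100:200,110:260],5))
cv2.imwrite("pics/c.png",f(s[140:240,260:380],6))
cv2.imwrite("pics/d.png",f(s[180:315,65:250],4))
E
```

```text
(no output)
```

View pics/a.png

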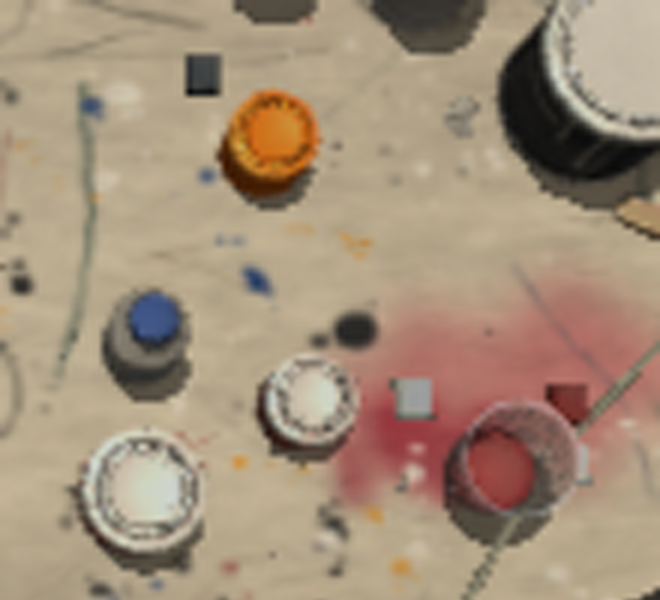

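View pics/b.png

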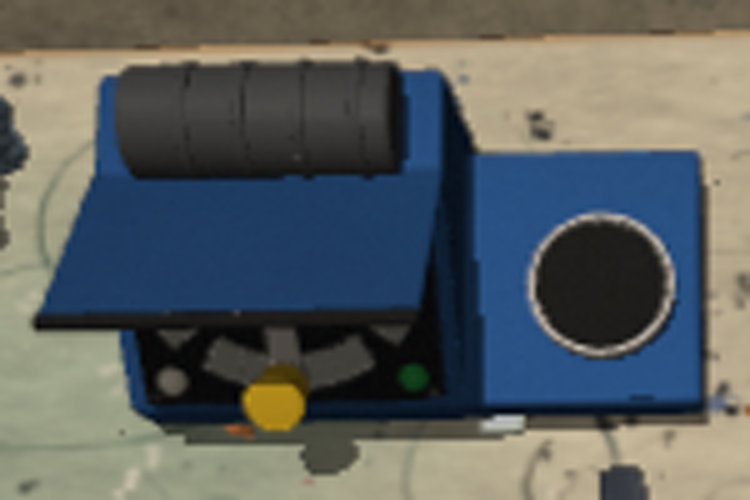

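View pics/c.png

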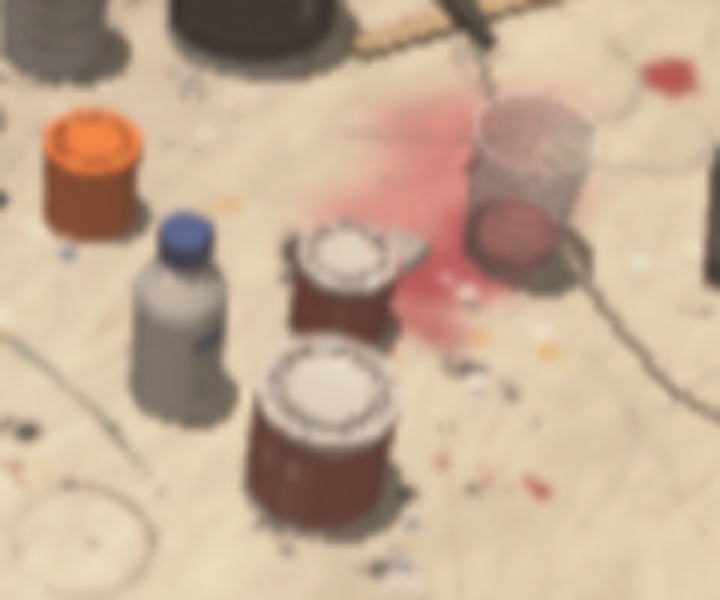

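View pics/d.png

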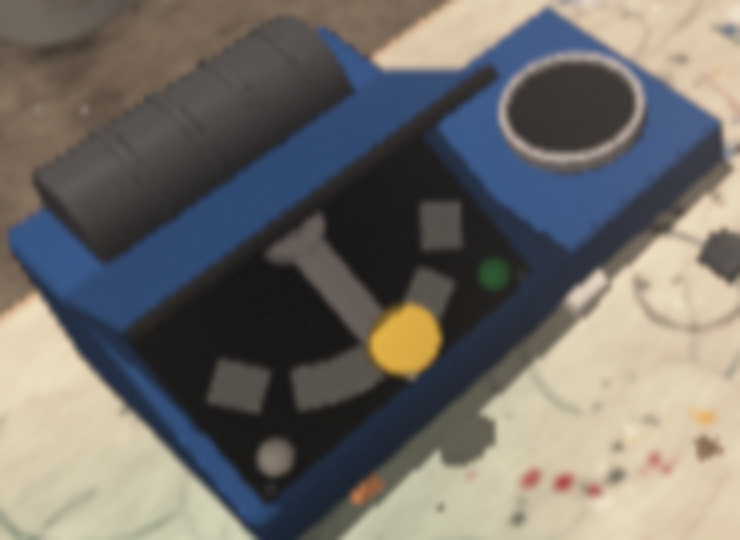

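Red cans: the large one is at top (289,222), the small one at (317,207). The orange tin at (310,163) isn't wanted. The small red tin fits tin_red, and the crop confirms it: lid about 16 px against about 20 px. In the crop the green bead is the **right** one, at top (192.6,175.6). Next I'll measure positions.

```bash
cat > h.py <<'E'
from station import r
import cv2,numpy as np
from scipy.optimize import least_squares
def K(c):return np.array([[c['fx'],0,c['cx']],[0,c['fy'],c['cy']],[0,0,1]])
def proj(n,P):
    c=r.calibration(n);return cv2.projectPoints(np.float64(P).reshape(-1,1,3),c['rvec'],c['tvec'],K(c),None)[0][:,0]
def onz(n,uv,z):
    c=r.calibration(n);R=cv2.Rodrigues(c['rvec'])[0];o=-R.T@c['tvec']
    d=R.T@np.linalg.inv(K(c))@np.array([*uv,1]);return o+d*(z-o[2])/d[2]
def tri(a,b):
    f=lambda P:np.r_[proj('top',P)[0]-a,proj('scene',P)[0]-b]
    s=least_squares(f,[.6,0,.1]);return s.x,s.fun
E
python3 - <<'E'
from h import *
T=lambda u,v:(265+u/6-.4,140+v/6-.4)
B=lambda u,v:(110+u/5-.4,100+v/5-.4)
C=lambda u,v:(260+u/6-.4,140+v/6-.4)
D=lambda u,v:(65+u/4-.4,180+v/4-.4)
np.set_printoptions(precision=4,suppress=True)
print("cams",[(n,(-cv2.Rodrigues(r.calibration(n)['rvec'])[0].T@r.calibration(n)['tvec'])) for n in("top","scene")])
print("tin lid",onz('top',T(311,399),.058),onz('scene',C(346,256),.058),tri(T(311,399),C(346,256)))
print("big lid",tri(T(143,490),C(328,390)))
print("bottle cap",tri(T(156,318),C(186,235)))
print("cup top", onz('top',T(515,457),.094),onz('scene',C(533,130),.094))
print("tt",onz('top',B(602,284),.074),onz('scene',D(572,110),.074),tri(B(602,284),D(572,110)))
print("green",tri(B(413,378),D(494,273)))
print("white",tri(B(172,380),D(276,457)))
print("knob top",tri(B(274,403),D(405,340)))
# mixer corners: deck right edge z=.058
for p in [(698,153),(703,405),(478,153)]: print("deck",onz('top',B(*p),.058))
print("lip ends",[onz('top',B(*p),.242) for p in[(35,323),(415,323)]])
E
```

```text
cams [('top', array([ 0.3234, -0.0818,  1.3811])), ('scene', array([0.099 , 0.4697, 0.8701]))]
tin lid [ 0.4772 -0.2975  0.058 ] [ 0.4764 -0.2949  0.058 ] (array([ 0.4777, -0.2979,  0.0549]), array([-0.0213, -0.044 ,  0.0425,  0.0097]))
big lid (array([ 0.4225, -0.1905,  0.0752]), array([ 0.0472,  0.0983, -0.0889, -0.0203]))
bottle cap (array([ 0.5208, -0.1988,  0.1178]), array([ 0.0271,  0.05  , -0.0483, -0.0112]))
cup top [ 0.4348 -0.4111  0.094 ] [ 0.4342 -0.4134  0.094 ]
tt [0.6712 0.0177 0.074 ] [0.666  0.0233 0.074 ] (array([0.6732, 0.0181, 0.0643]), array([ 0.0937,  0.1305, -0.1271, -0.0305]))
green (array([0.6047, 0.16  , 0.0677]), array([ 0.0232,  0.0312, -0.0279, -0.0067]))
white (array([0.6081, 0.3398, 0.0655]), array([ 0.1821,  0.2123, -0.1793, -0.0441]))
knob top (array([0.5777, 0.2494, 0.1194]), array([ 0.1498,  0.1896, -0.1622, -0.0394]))
deck [ 0.7766 -0.0562  0.058 ]
deck [ 0.5801 -0.0552  0.058 ]
deck [0.7815 0.1123 0.058 ]
lip ends [array([0.6111, 0.374 , 0.242 ]), array([0.6039, 0.1268, 0.242 ])]
```

```bash
cat >> h.py <<'E'
from scipy.spatial.transform import Rotation as Ro
def inc(pos,R,P0=None,R0=None):
    s=r.sense()
    P0=s['tcp_pos'] if P0 is None else np.array(P0);R0=s['ee_rot'] if R0 is None else R0
    rv=Ro.from_matrix(R0.T@R).as_rotvec(degrees=True);return np.round(np.r_[rv,R0.T@(np.array(pos)-P0)],4)
def Rdown(yaw): # tool x down, y at yaw deg
    c,s=np.cos(np.radians(yaw)),np.sin(np.radians(yaw))
    x=np.array([0,0,-1.]);y=np.array([c,s,0]);return np.c_[x,y,np.cross(x,y)]
E
python3 - <<'E'
from h import *
print(inc([.477,-.297,.19],Rdown(-180),[.229,.582,.231]))
E
```

```text
[ 6.85192e+01 -6.21000e-02 -7.91000e-02  4.23000e-02  7.27100e-01
 -5.52600e-01]
```

move_arm --increments '[68.5,0,0,0.041,0.727,-0.552,0.087,68.5,0,0,0.041,0.727,-0.552,0.087,68.5,0,0,0.041,0.727,-0.552,0.087,68.5,0,0,0.041,0.727,-0.552,0.087,68.5,0,0,0.041,0.727,-0.552,0.087,68.5,0,0,0.041,0.727,-0.552,0.087,68.5,0,0,0.041,0.727,-0.552,0.087,68.5,0,0,0.041,0.727,-0.552,0.087,68.5,0,0,0.041,0.727,-0.552,0.087,68.5,0,0,0.041,0.727,-0.552,0.087,68.5,0,0,0.041,0.727,-0.552,0.087,68.5,0,0,0.041,0.727,-0.552,0.087]'

```text
time_s: 1.15
tcp_pos: [0.364, 0.0988, 0.2083]
ee_rot: [[0.001, -1.0, -0.001], [0.001, -0.001, 1.0], [-1.0, -0.001, 0.001]]
wrist_force: [0.2, 0.0, -0.3]
gripper_width: 0.994
```

```bash
python3 - <<'E'
from h import *
np.set_printoptions(precision=4,suppress=True)
s=r.sense();print(s['tcp_pos'],s['joints'],s['time_s']);print(s['ee_rot'])
print(inc([.477,-.297,.19],Rdown(-180)))
E
```

```text
[0.364  0.0988 0.2083] [ 40.2588  -1.9728 -33.1632  -0.0014 -58.7571 -40.1817] 1.15
[[ 0.0007 -1.     -0.0013]
 [ 0.0006 -0.0013  1.    ]
 [-1.     -0.0007  0.0006]]
[ 0.0764  0.0348  0.0393  0.0181 -0.1125 -0.396 ]
```

move_arm --increments '[0,0,0,0.018,-0.113,-0.396,0.087,0,0,0,0.018,-0.113,-0.396,0.087,0,0,0,0.018,-0.113,-0.396,0.087,0,0,0,0.018,-0.113,-0.396,0.087,0,0,0,0.018,-0.113,-0.396,0.087,0,0,0,0.018,-0.113,-0.396,0.087,0,0,0,0.018,-0.113,-0.396,0.087,0,0,0,0.018,-0.113,-0.396,0.087,0,0,0,0.018,-0.113,-0.396,0.087,0,0,0,0.018,-0.113,-0.396,0.087,0,0,0,0.018,-0.113,-0.396,0.087,0,0,0,0.018,-0.113,-0.396,0.087]'

```text
time_s: 2.15
tcp_pos: [0.477, -0.2968, 0.1887]
ee_rot: [[-0.002, -1.0, 0.003], [0.001, 0.003, 1.0], [-1.0, 0.002, 0.001]]
wrist_force: [-0.7, 0.8, 0.6]
gripper_width: 1.001
```

```bash
cat >> h.py <<'E'
def wproj(s,P):
    c=r.calibration('wrist');T=np.eye(4);T[:3,:3]=s['ee_rot'];T[:3,3]=s['tcp_pos']
    M=np.linalg.inv(T@c['tool_from_camera']);q=(M[:3,:3]@np.atleast_2d(P).T+M[:3,3:]).T
    return np.c_[c['fx']*q[:,0]/q[:,2]+c['cx'],c['fy']*q[:,1]/q[:,2]+c['cy']]
def wonz(s,uv,z):
    c=r.calibration('wrist');T=np.eye(4);T[:3,:3]=s['ee_rot'];T[:3,3]=s['tcp_pos'];M=T@c['tool_from_camera']
    d=M[:3,:3]@np.array([(uv[0]-c['cx'])/c['fx'],(uv[1]-c['cy'])/c['fy'],1]);o=M[:3,3];return o+d*(z-o[2])/d[2]
E
python3 - <<'E'
from h import *
np.set_printoptions(precision=4,suppress=True)
s=r.sense();print(s['tcp_pos'],s['time_s'])
im=r.capture('wrist')
a=np.linspace(0,2*np.pi,60)
q=wproj(s,np.c_[.477+.029*np.cos(a),-.297+.029*np.sin(a),0*a+.058])
print(wproj(s,[[.477,-.297,.058]]))
im=cv2.resize(im[:,:,::-1],(768,576),interpolation=cv2.INTER_CUBIC)
im2=im.copy();cv2.polylines(im2,[np.int32(q*1.5)],True,(0,255,0),1)
cv2.imwrite('pics/w1.png',im2)
E
```

```text
[ 0.477  -0.2968  0.1887] 2.15
[[255.1061 187.6636]]
```

View pics/w1.png

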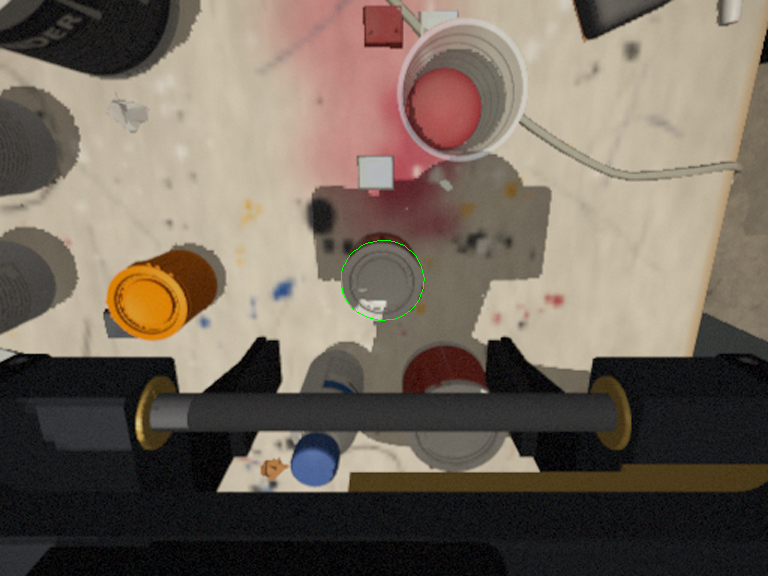

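The projected circle at (382,280) sits on the small tin's lid. The bottle and the big tin are clear of the jaws along x. I'll descend and grip.

move_arm --increments '[0,0,0,0.04,0,0,0.087,0,0,0,0.08,0,0,0.087,0,0,0,0.115,0,0,0.087,0,0,0,0.14,0,0,0.087,0,0,0,0.16,0,0,0.087,0,0,0,0.16,0,0,0.087,0,0,0,0.16,0,0,0.03,0,0,0,0.16,0,0,0.03,0,0,0,0.16,0,0,0.03,0,0,0,0.16,0,0,0.03,0,0,0,0.16,0,0,0.03,0,0,0,0.16,0,0,0.03]'

```text
time_s: 3.2
tcp_pos: [0.4778, -0.2953, 0.031]
ee_rot: [[0.002, -1.0, -0.0], [-0.0, -0.0, 1.0], [-1.0, -0.002, -0.0]]
wrist_force: [0.3, 0.4, 0.3]
gripper_width: 0.632
```

```bash
python3 - <<'E'
from h import *
np.set_printoptions(precision=4,suppress=True)
s=r.sense();print(s['tcp_pos'],s['gripper_width']*87,s['wrist_force'],s['time_s'])
print(inc([.669,.020,.2],Rdown(-180)))
E
```

```text
[ 0.4778 -0.2953  0.031 ] 54.96116159307772 [0.3243 0.4214 0.32  ] 3.2
[ 0.0248 -0.0268  0.0949 -0.1688 -0.1916  0.3151]
```

move_arm --increments '[0,0,0,0,0,0,0.03,0,0,0,-0.02,0,0,0.03,0,0,0,-0.05,0,0,0.03,0,0,0,-0.09,0,0,0.03,0,0,0,-0.13,0,0,0.03,0,0,0,-0.155,0,0,0.03,0,0,0,-0.17,0,0,0.03,0,0,0,-0.17,0,0,0.03]'

```text
time_s: 3.87
tcp_pos: [0.479, -0.2959, 0.204]
ee_rot: [[0.007, -1.0, -0.001], [-0.003, -0.001, 1.0], [-1.0, -0.007, -0.003]]
wrist_force: [0.4, -0.7, -1.9]
gripper_width: 0.62
```

```bash
python3 - <<'E'
from h import *
np.set_printoptions(precision=4,suppress=True)
s=r.sense();print(s['tcp_pos'],s['gripper_width']*87,s['wrist_force'],s['time_s'])
im=r.capture('wrist')
cv2.imwrite('pics/w2.png',cv2.resize(im[:,:,::-1],(768,576)))
print(inc([.669,.020,.2],Rdown(-180)))
E
```

```text
[ 0.479  -0.2959  0.204 ] 53.90793092068626 [ 0.4128 -0.7183 -1.8538] 3.8667
[ 0.0023 -0.0167  0.1745  0.0017 -0.1913  0.3151]
```

View pics/w2.png

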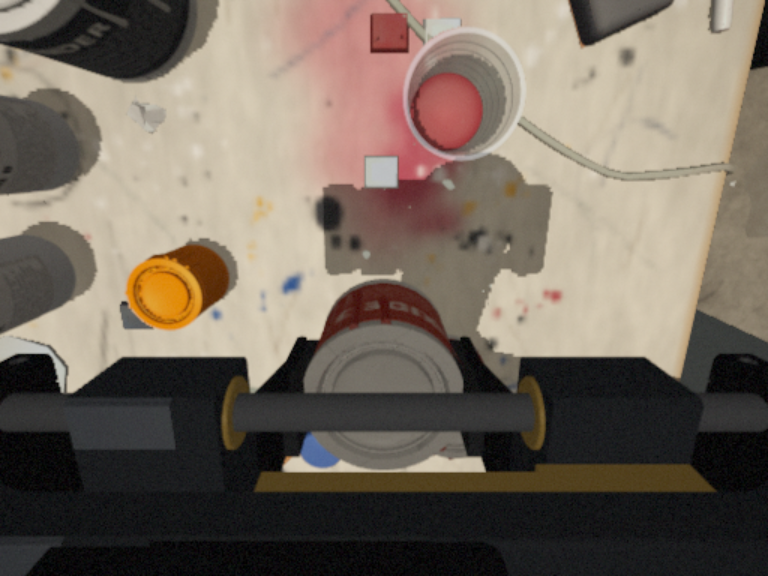

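The tin is held upright, with the lid at about (383,390) and a weight of about 1.9 N. I'll carry it to above the turntable.

move_arm --increments '[0,0,0,0,-0.01,0.016,0.03,0,0,0,0,-0.027,0.045,0.03,0,0,0,0,-0.046,0.075,0.03,0,0,0,0,-0.065,0.107,0.03,0,0,0,0,-0.086,0.141,0.03,0,0,0,0,-0.107,0.176,0.03,0,0,0,0,-0.128,0.211,0.03,0,0,0,0,-0.149,0.246,0.03,0,0,0,0,-0.168,0.277,0.03,0,0,0,0,-0.182,0.3,0.03,0,0,0,0,-0.191,0.315,0.03,0,0,0,0,-0.191,0.315,0.03]'

```text
time_s: 4.92
tcp_pos: [0.6686, 0.0234, 0.1957]
ee_rot: [[-0.005, -1.0, -0.004], [-0.0, -0.004, 1.0], [-1.0, 0.005, -0.0]]
wrist_force: [-0.2, 0.5, -2.8]
gripper_width: 0.61
```

```bash
python3 - <<'E'
from h import *
np.set_printoptions(precision=4,suppress=True)
s=r.sense();print(s['tcp_pos'],s['gripper_width']*87,s['wrist_force'],s['time_s'],s['joint_velocities'])
im=r.capture('wrist')
a=np.linspace(0,2*np.pi,60)
im=cv2.resize(im[:,:,::-1],(768,576),interpolation=cv2.INTER_CUBIC)
for R in(.05,.055):
  q=wproj(s,np.c_[.669+R*np.cos(a),.02+R*np.sin(a),0*a+.074]);cv2.polylines(im,[np.int32(q*1.5)],True,(0,255,0),1)
cv2.imwrite('pics/w3.png',im)
c=r.capture('top')[120:190,190:270,::-1];cv2.imwrite('pics/t3.png',cv2.resize(c,None,fx=6,fy=6,interpolation=cv2.INTER_CUBIC))
E
```

```text
[0.6686 0.0234 0.1957] 53.08093458591759 [-0.2038  0.5074 -2.7523] 4.9167 [-2.6018 -1.7925 -2.7584  0.1751 -1.2275  1.3073]
```

View pics/w3.png

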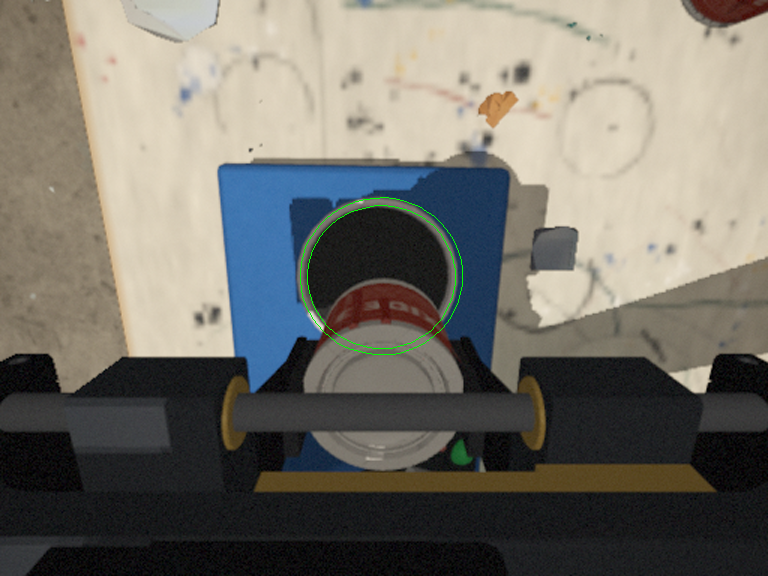

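move_arm --increments '[0,0,0,0.015,-0.003,-0.001,0.03,0,0,0,0.035,-0.003,-0.001,0.03,0,0,0,0.05,-0.003,-0.001,0.03,0,0,0,0.06,-0.003,-0.001,0.03,0,0,0,0.07,-0.003,-0.001,0.03,0,0,0,0.078,-0.003,-0.001,0.03,0,0,0,0.084,-0.003,-0.001,0.03,0,0,0,0.088,-0.003,-0.001,0.03,0,0,0,0.091,-0.003,-0.001,0.03,0,0,0,0.091,-0.003,-0.001,0.03]'

```text
time_s: 5.85
tcp_pos: [0.6711, 0.019, 0.1088]
ee_rot: [[-0.0, -1.0, -0.0], [-0.0, -0.0, 1.0], [-1.0, 0.0, -0.0]]
wrist_force: [-0.3, 0.0, -3.0]
gripper_width: 0.616
```

```bash
python3 - <<'E'
from h import *
np.set_printoptions(precision=4,suppress=True)
s=r.sense();print(s['tcp_pos'],s['ee_rot'],s['gripper_width']*87,s['wrist_force'],s['time_s'])
c=r.capture('scene')[180:250,170:260,::-1];cv2.imwrite('pics/s4.png',cv2.resize(c,None,fx=8,fy=8,interpolation=cv2.INTER_CUBIC))
E
```

```text
[0.6711 0.019  0.1088] [[-0.0004 -1.     -0.0004]
 [-0.     -0.0004  1.    ]
 [-1.      0.0004 -0.    ]] 53.56371754648397 [-0.2976  0.0316 -2.9621] 5.85
```

View pics/s4.png

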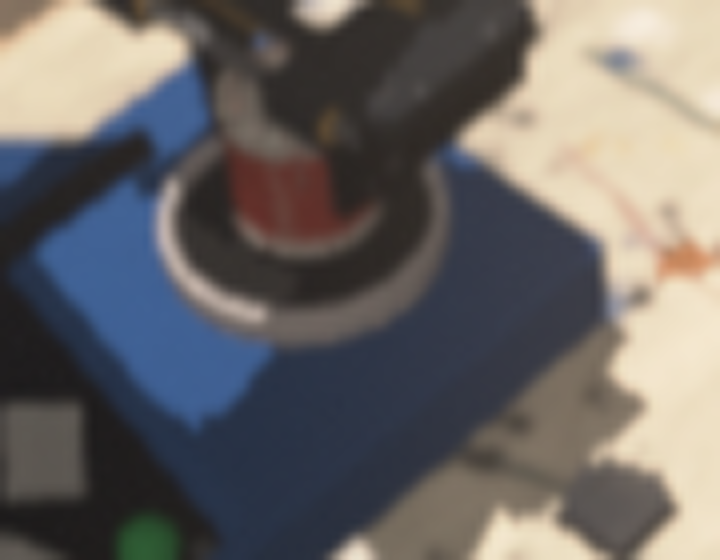

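The tin is inside the rim, about 10 mm above the rubber. I'll lower it slowly until it makes contact.

move_arm --increments '[0,0,0,0.003,0,0,0.03,0,0,0,0.005,0,0,0.03,0,0,0,0.007,0,0,0.03,0,0,0,0.008,0,0,0.03,0,0,0,0.009,0,0,0.03,0,0,0,0.0095,0,0,0.03,0,0,0,0.0095,0,0,0.03,0,0,0,0.0095,0,0,0.03]'

```text
time_s: 6.57
tcp_pos: [0.6713, 0.019, 0.0997]
ee_rot: [[0.0, -1.0, -0.0], [-0.0, -0.0, 1.0], [-1.0, -0.0, -0.0]]
wrist_force: [-0.1, -0.5, -2.4]
gripper_width: 0.613
```

Force hasn't changed yet, so I'll go a little further down.

move_arm --increments '[0,0,0,0.001,0,0,0.03,0,0,0,0.002,0,0,0.03,0,0,0,0.002,0,0,0.03,0,0,0,0.002,0,0,0.03]'

```text
time_s: 6.9
tcp_pos: [0.6715, 0.019, 0.0991]
ee_rot: [[0.001, -1.0, -0.001], [-0.0, -0.001, 1.0], [-1.0, -0.001, -0.0]]
wrist_force: [-3.2, 0.9, 5.4]
gripper_width: 0.614
```

It's touching. I'll release and hold.

move_arm --increments '[0,0,0,-0.001,0,0,0.05,0,0,0,-0.001,0,0,0.06,0,0,0,-0.001,0,0,0.07,0,0,0,-0.001,0,0,0.087,0,0,0,-0.001,0,0,0.087,0,0,0,-0.001,0,0,0.087,0,0,0,-0.001,0,0,0.087,0,0,0,-0.001,0,0,0.087]'

```text
time_s: 7.57
tcp_pos: [0.6713, 0.019, 0.0985]
ee_rot: [[-0.0, -1.0, -0.0], [-0.0, -0.0, 1.0], [-1.0, 0.0, -0.0]]
wrist_force: [0.0, -0.7, 0.1]
gripper_width: 0.98
```

```bash
python3 - <<'E'
from h import *
s=r.sense();print(s['gripper_width']*87,s['wrist_force'],s['tcp_pos'],s['time_s'])
im=r.capture('wrist');cv2.imwrite('pics/w5.png',cv2.resize(im[:,:,::-1],(768,576)))
E
```

```text
85.29274060422867 [ 0.04081516 -0.71902776  0.0910923 ] [0.67128102 0.01895174 0.09848212] 7.5667
```

View pics/w5.png

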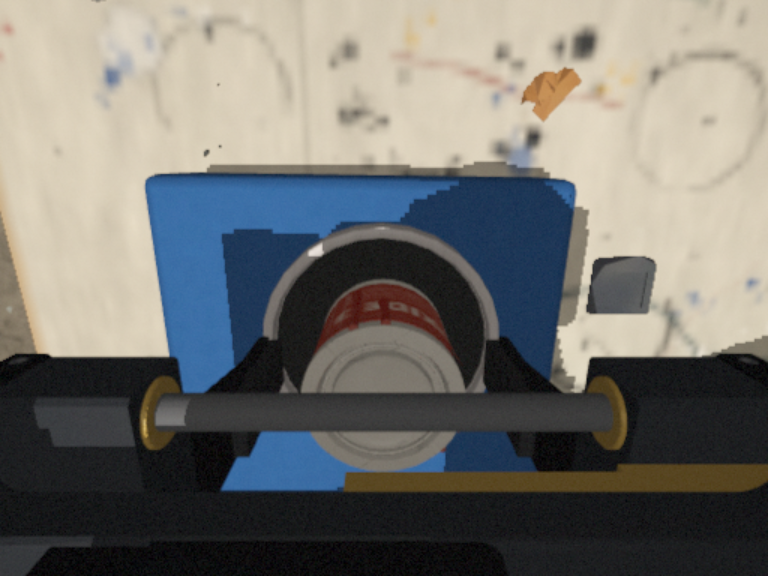

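The tin stands centred inside the rim, free of the fingers. I'll rise straight up, then go to the tilted pre-knob pose.

move_arm --increments '[0,0,0,-0.015,0,0,0.087,0,0,0,-0.045,0,0,0.087,0,0,0,-0.085,0,0,0.087,0,0,0,-0.125,0,0,0.087,0,0,0,-0.16,0,0,0.087,0,0,0,-0.18,0,0,0.087,0,0,0,-0.2,0.02,0,0.087,0,0,0,-0.2,0.06,0,0.087,0,0,0,-0.2,0.1,0,0.087,0,0,0,-0.2,0.14,0,0.087,0,0,0,-0.2,0.18,0,0.087,0,0,0,-0.2,0.18,0,0.087]'

```text
time_s: 8.62
tcp_pos: [0.484, 0.0177, 0.2987]
ee_rot: [[-0.003, -1.0, -0.001], [0.001, -0.001, 1.0], [-1.0, 0.003, 0.001]]
wrist_force: [0.0, -0.1, -0.1]
gripper_width: 0.998
```

```bash
cat >> h.py <<'E'
def Rk(psi=-1.2,tilt=35):
    p,t=np.radians([psi,tilt]);n=np.array([-np.sin(t)*np.cos(p),-np.sin(t)*np.sin(p),np.cos(t)])
    y=np.array([-np.sin(p),np.cos(p),0]);x=-n;return np.c_[x,y,np.cross(x,y)]
E
python3 - <<'E'
from h import *
np.set_printoptions(precision=4,suppress=True)
s=r.sense();print(s['tcp_pos'],s['gripper_width']*87,s['time_s'],s['joints'])
R=Rk();n=-R[:,0];g=np.array([.586,.2495,.108]);P=g+.15*n;print(P)
print(inc(P,R))
# path check
v=inc(P,R)
for f in np.linspace(0,1,6):
    Rf=s['ee_rot']@Ro.from_rotvec(v[:3]*f,degrees=True).as_matrix();print(f,Rf[:,0],Rf[:,1])
im=r.capture('top')[100:200,110:260,::-1];cv2.imwrite('pics/t6.png',cv2.resize(im,None,fx=5,fy=5,interpolation=cv2.INTER_CUBIC))
im=r.capture('scene')[150:330,50:280,::-1];cv2.imwrite('pics/s6.png',cv2.resize(im,None,fx=3.3,fy=3.3,interpolation=cv2.INTER_CUBIC))
E
```

```text
[0.484  0.0177 0.2987] 86.82001438120271 8.6167 [ 21.2893   5.646  -11.6352  -0.1103 -72.8897 -21.1987]
[0.5    0.2513 0.2309]
[ 88.0992 -27.316  -27.9717   0.0679  -0.0165   0.2336]
0.0 [-0.0034  0.0006 -1.    ] [-1.     -0.001   0.0034]
0.2 [ 0.1068  0.0794 -0.9911] [-0.949   0.3055 -0.0778]
0.4 [ 0.2339  0.1197 -0.9649] [-0.8005  0.5869 -0.1213]
0.6000000000000001 [ 0.3635  0.1168 -0.9242] [-0.5712  0.8117 -0.1221]
0.8 [ 0.4811  0.0712 -0.8738] [-0.2868  0.9547 -0.0801]
1.0 [ 0.5735 -0.012  -0.8192] [0.0209 0.9998 0.    ]
```

View pics/t6.png

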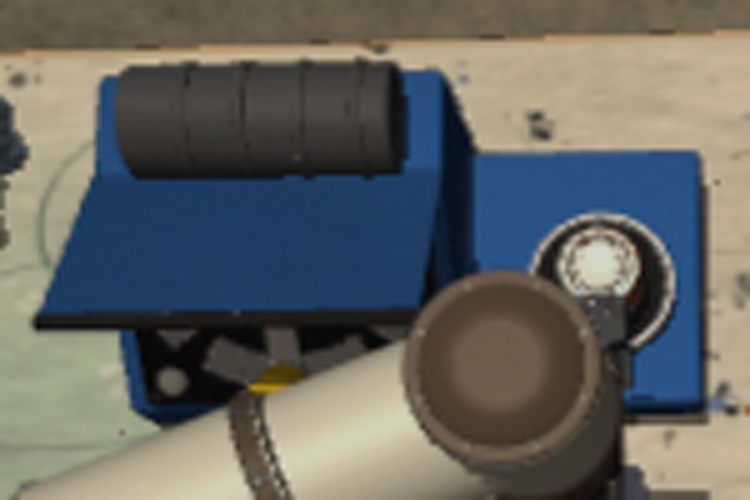

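View pics/s6.png

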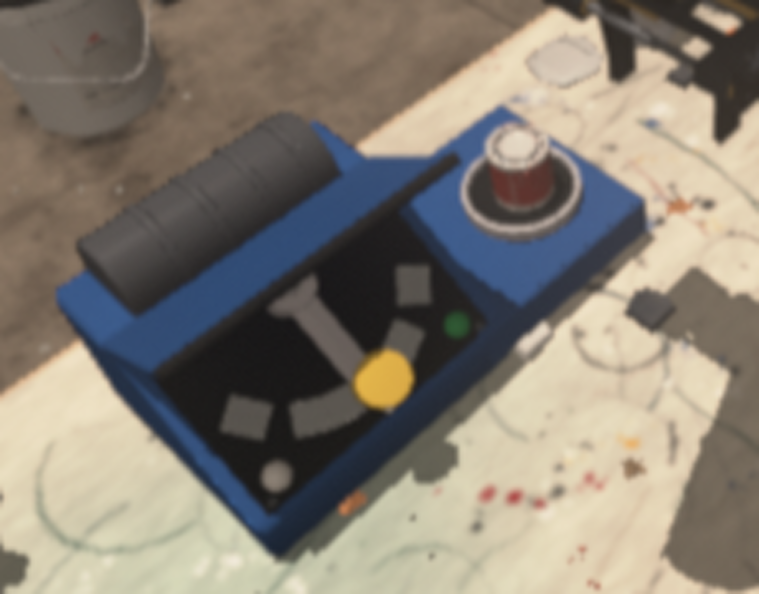

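move_arm --increments '[88.1,-27.3,-28,0.035,0.007,0.234,0.087,88.1,-27.3,-28,0.035,0.007,0.234,0.087,88.1,-27.3,-28,0.035,0.007,0.234,0.087,88.1,-27.3,-28,0.035,0.007,0.234,0.087,88.1,-27.3,-28,0.035,0.007,0.234,0.087,88.1,-27.3,-28,0.035,0.007,0.234,0.087,88.1,-27.3,-28,0.035,0.007,0.234,0.087,88.1,-27.3,-28,0.035,0.007,0.234,0.087,88.1,-27.3,-28,0.035,0.007,0.234,0.087,88.1,-27.3,-28,0.035,0.007,0.234,0.087,88.1,-27.3,-28,0.035,0.007,0.234,0.087,88.1,-27.3,-28,0.035,0.007,0.234,0.087]'

```text
time_s: 9.72
tcp_pos: [0.4855, 0.2538, 0.2639]
ee_rot: [[0.466, -0.335, 0.819], [0.075, 0.937, 0.34], [-0.882, -0.098, 0.462]]
wrist_force: [-0.5, 0.1, 0.4]
gripper_width: 0.998
```

```bash
python3 - <<'E'
from h import *
np.set_printoptions(precision=4,suppress=True)
s=r.sense();print(s['tcp_pos'],s['time_s'],s['joints'])
R=Rk();n=-R[:,0];g=np.array([.586,.2495,.108]);P=g+.19*n;print(P)
print(inc(P,R))
E
```

```text
[0.4855 0.2538 0.2639] 9.7167 [  52.0654    1.2352  -38.3978   35.0453  -34.0797 -147.6229]
[0.477  0.2518 0.2636]
[20.6804 -6.2515 -6.0954 -0.0039  0.001  -0.0077]
```

move_arm --increments '[20.7,-6.3,-6.1,-0.004,0.001,-0.008,0.087,20.7,-6.3,-6.1,-0.004,0.001,-0.008,0.087,20.7,-6.3,-6.1,-0.004,0.001,-0.008,0.087,20.7,-6.3,-6.1,-0.004,0.001,-0.008,0.087,20.7,-6.3,-6.1,-0.004,0.001,-0.008,0.087,20.7,-6.3,-6.1,-0.004,0.001,-0.008,0.087]'

```text
time_s: 10.22
tcp_pos: [0.4875, 0.2434, 0.2828]
ee_rot: [[0.542, -0.001, 0.84], [-0.002, 1.0, 0.003], [-0.84, -0.003, 0.542]]
wrist_force: [-0.3, 0.2, 0.1]
gripper_width: 1.002
```

```bash
python3 - <<'E'
from h import *
np.set_printoptions(precision=4,suppress=True)
s=r.sense();print(s['tcp_pos'],s['time_s'],s['joints'],s['joint_velocities'])
R=Rk();n=-R[:,0];g=np.array([.586,.2495,.108]);print(inc(g+.19*n,R))
im=r.capture('wrist');im=cv2.resize(im[:,:,::-1],(768,576),interpolation=cv2.INTER_CUBIC);cv2.imwrite('pics/w7raw.png',im)
a=np.linspace(0,2*np.pi,60)[:,None]
for d in(.013,.021):
  q=wproj(s,g+d*n+.0215*(np.cos(a)*R[:,1]+np.sin(a)*R[:,2]));cv2.polylines(im,[np.int32(q*1.5)],True,(0,0,255),1)
cv2.imwrite('pics/w7.png',im)
E
```

```text
[0.4875 0.2434 0.2828] 10.2167 [  52.6211   -0.1333  -41.4486   46.1509  -36.7985 -177.4164] [ 0.0872 -0.1711 -2.1163 -0.1554  0.1275 -0.0571]
[ 1.1618 -2.1734 -0.5564  0.0104  0.0085 -0.0191]
```

View pics/w7.png

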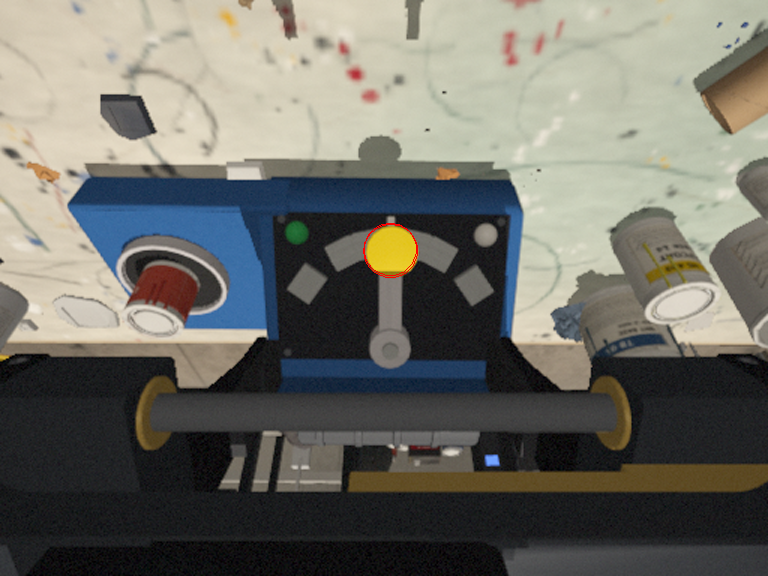

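The projected knob ring matches the image at (390,250). But joint 6 is at its -177.4° stop, so I'll fit a quick kinematic model to plan with margin.

```bash
cat > kin.py <<'E'
from h import *
D=[([83.3428,22.0918,.3798,-.0291,-68.4118,-14.819],[.22856,.58108,.22945],None),
([40.2588,-1.9728,-33.1632,-.0014,-58.7571,-40.1817],[.364,.0988,.2083],[[.0007,-1,-.0013],[.0006,-.0013,1],[-1,-.0007,.0006]]),
([21.2893,5.646,-11.6352,-.1103,-72.8897,-21.1987],[.484,.0177,.2987],[[-.003,-1,-.001],[.001,-.001,1],[-1,.003,.001]]),
([52.0654,1.2352,-38.3978,35.0453,-34.0797,-147.6229],[.4855,.2538,.2639],[[.466,-.335,.819],[.075,.937,.34],[-.882,-.098,.462]]),
([52.6211,-.1333,-41.4486,46.1509,-36.7985,-177.4164],[.4875,.2434,.2828],[[.542,-.001,.84],[-.002,1,.003],[-.84,-.003,.542]])]
e=lambda a,t:Ro.from_euler(a,t,degrees=True).as_matrix()
def fk(j,p,s4,s6,R0):
    a0,d,h,L2x,L2z,L3x,L3z,L6=p
    A=e('z',j[0]);B=e('y',j[1]);C=e('y',j[1]-j[2]);W=C@e('x',s4*j[3])@e('y',-j[4]);
    R=A@W@e('x',s6*j[5])@R0
    return A@(np.array([a0,d,h])+B@[L2x,0,L2z]+C@[L3x,0,L3z]+W@[L6,0,0]),R
def R0for(s6,s4,k=1):
    j=D[k][0];W=e('z',j[0])@e('y',j[1]-j[2])@e('x',s4*j[3])@e('y',-j[4])@e('x',s6*j[5]);return np.linalg.qr(np.eye(3))[0]*0+W.T@np.array(D[k][2])
def best():
    out=None
    for s4 in(1,-1):
        for s6 in(1,-1):
            R0=R0for(s6,s4);U,_,V=np.linalg.svd(R0);R0=U@V
            f=lambda p:np.concatenate([(fk(j,p,s4,s6,R0)[0]-np.array(P)) for j,P,_ in D])
            re=max(np.abs(fk(j,np.zeros(8),s4,s6,R0)[1]-np.array(Q)).max() for j,P,Q in D if Q)
            g=lambda p:np.r_[f(p),1e-4*(p-[0,-.16,.2,0,.35,.35,0,.25])]
            q=least_squares(g,[0,-.16,.2,0,.35,.35,0,.25])
            sc=np.abs(f(q.x)).max()+re
            if out is None or sc<out[0]:out=(sc,re,np.abs(f(q.x)).max(),q.x,s4,s6,R0)
    return out
LO=np.array([-179.83,-69.29,-61.27,-181.25,-171.15,-177.46]);HI=np.array([179.83,118.12,80.66,117.63,-9.14,177.46])
b=best()
def ik(P,R,j0):
    F=lambda j:np.r_[(fk(j,*b[3:])[0]-P)*5,(fk(j,*b[3:])[1]-R).ravel()]
    q=least_squares(F,np.clip(j0,LO-20,HI+20),x_scale=30,bounds=(LO-60,HI+60));return q.x,np.abs(q.fun).max()
E
python3 - <<'E'
from kin import *
np.set_printoptions(precision=3,suppress=True)
print(b[:6]);print(b[6])
g=np.array([.586,.2495,.108]);j0=np.array(D[4][0])
for rot in(0,10,15):
 for th in(0,.35,.698):
  R=Rk();n=-R[:,0];
  piv=g-.046*n+.1*R[:,2]
  # lever positive => lower end to -y
  kn=piv+.1*(-np.cos(th)*R[:,2]-np.sin(th)*R[:,1])+.046*n
  for off in(.19,.05,-.011) if th==0 else (.1,.05,.005,-.011):
    Rr=R@e('x',-rot)
    print(rot,th,off,kn+off*n,*ik(kn+off*n,Rr,j0))
E
```

```text
(np.float64(0.03715567759247493), np.float64(0.0005157714559221871), np.float64(0.03663990613655274), array([ 0.317, -0.151, -0.122, -0.042,  0.596,  0.087,  0.08 ,  0.25 ]), -1, -1)
[[ 1.  0.  0.]
 [-0.  0.  1.]
 [ 0. -1.  0.]]
0 0 0.19 [0.477 0.252 0.264] [  58.512   -0.197  -45.034   52.73   -38.49  -190.315] 4.440892098500626e-16
0 0 0.05 [0.557 0.25  0.149] [  48.501   11.195  -65.497  101.038  -24.39  -237.46 ] 0.1868859950729193
0 0 -0.011 [0.592 0.249 0.099] [  44.707   17.609  -62.888  103.851  -22.159 -237.46 ] 0.30650912474711245
0 0.35 0.1 [0.533 0.216 0.193] [  48.853    4.858  -68.294  101.451  -25.992 -237.46 ] 0.060204672938674875
0 0.35 0.05 [0.562 0.216 0.152] [  45.379    9.598  -66.704  104.117  -23.684 -237.46 ] 0.1840899387617946
0 0.35 0.005 [0.587 0.215 0.116] [  42.606   14.316  -64.836  106.199  -22.049 -237.46 ] 0.2801536984482281
0 0.35 -0.011 [0.597 0.215 0.102] [  41.694   16.09   -64.074  106.874  -21.556 -237.46 ] 0.30989558562786435
0 0.698 0.1 [0.546 0.186 0.203] [  44.892    4.219  -67.893  105.359  -25.108 -237.46 ] 0.02994432921178597
0 0.698 0.05
[... 2021 characters left out ...]
-27.155 -237.46 ] 0.1478583073220252
15 0.35 0.005 [0.587 0.215 0.116] [  43.109   14.416  -70.761  119.749  -25.974 -237.46 ] 0.24740755663352432
15 0.35 -0.011 [0.597 0.215 0.102] [  42.22    16.172  -69.998  120.48   -25.634 -237.46 ] 0.2782828401466308
15 0.698 0.1 [0.546 0.186 0.203] [  45.015    4.357  -72.293  115.448  -27.295 -233.685] 1.1321915627249268e-11
15 0.698 0.05 [0.575 0.185 0.162] [  42.06     9.108  -72.332  121.293  -26.815 -237.46 ] 0.11745295994229368
15 0.698 0.005 [0.601 0.185 0.126] [  39.622   13.751  -70.533  123.321  -25.823 -237.46 ] 0.2177741609195781
15 0.698 -0.011 [0.61  0.185 0.112] [  38.809   15.495  -69.808  123.994  -25.539 -237.46 ] 0.24910434900383216
```

```bash
python3 - <<'E'
from kin import *
np.set_printoptions(precision=4,suppress=True)
s4=s6=-1
def fk2(j,p):
    a0,dA,h,L2x,L2z,L3x,L3z,y4,z4,L6,y5,z5=p
    A=e('z',j[0]);B=e('y',j[1]);C=e('y',j[1]-j[2]);C4=C@e('x',s4*j[3]);W=C4@e('y',-j[4])
    return A@(np.array([a0,dA,h])+B@[L2x,0,L2z]+C@[L3x,0,L3z]+C4@[0,y4,z4]+W@[L6,y5,z5])
j,P=None,None
s=r.sense();DD=[(np.array(a),np.array(b_)) for a,b_,_ in D]
print(s['joints'],s['tcp_pos'])
p0=np.array([0,0,.2,0,.35,.35,0,0,0,.25,0,0])
for name,mask in {'A':[0,1,2,3,4,5,6,9],'4':[0,2,3,4,5,6,7,9],'A4':[0,1,2,4,5,6,7,8,9],'A4s':[1,2,4,5,7,9],'W':[0,1,2,4,5,6,9,10,11],'n':[1,2,4,5,6,7,9]}.items():
  for dv in(.16,-.16):
    def full(x):
        p=p0.copy();p[mask]=x;return p
    f=lambda x:np.concatenate([fk2(a,full(x))-c for a,c in DD])
    st=p0.copy();st[1]=dv;st=st[mask]
    q=least_squares(lambda x:np.r_[f(x),1e-4*(x-st)],st)
    print(name,dv,np.abs(f(q.x)).max(),full(q.x))
E
```

```text
[  52.6273   -0.1443  -41.5334   46.1439  -36.8041 -177.4144] [0.487  0.2428 0.2821]
A 0.16 0.03663990558582611 [ 0.3165 -0.1515 -0.1223 -0.0417  0.5955  0.0875  0.0804  0.      0.
  0.25    0.      0.    ]
A -0.16 0.03663990613655274 [ 0.3165 -0.1515 -0.1223 -0.0417  0.5955  0.0875  0.0804  0.      0.
  0.25    0.      0.    ]
4 0.16 5.306704532061224e-05 [ 0.      0.      0.1606  0.      0.5649  0.4217 -0.     -0.1598  0.
  0.2985  0.      0.    ]
4 -0.16 5.306704532061224e-05 [ 0.      0.      0.1606  0.      0.5649  0.4217 -0.     -0.1598  0.
  0.2985  0.      0.    ]
A4 0.16 3.5325873702488075e-05 [ 0.0001 -0.      0.1611  0.      0.5649  0.4218 -0.0004 -0.1598  0.0002
  0.2988  0.      0.    ]
A4 -0.16 3.5325933371424534e-05 [ 0.0001 -0.      0.1611  0.      0.5649  0.4218 -0.0004 -0.1598  0.0002
  0.2988  0.      0.    ]
A4s 0.16 4.37225637039268e-05 [ 0.      0.      0.1606  0.      0.5649  0.4218  0.     -0.1599  0.
  0.2985  0.      0.    ]
A4s -0.16 4.3722748775135156e-05 [ 0.      0.      0.1606  0.      0.5649  0.4218  0.     -0.1599  0.
  0.2985  0.      0.    ]
W 0.16 4.662562387215685e-05 [ 0.      0.      0.1607  0.      0.5649  0.4218 -0.0001  0.      0.
  0.2985 -0.1599  0.    ]
W -0.16 4.662685019528323e-05 [ 0.      0.      0.1607  0.      0.5649  0.4218 -0.0001  0.      0.
  0.2985 -0.1599  0.    ]
n 0.16 4.429138384670628e-05 [ 0.      0.0001  0.1607  0.      0.5649  0.4218 -0.0001 -0.1599  0.
  0.2985  0.      0.    ]
n -0.16 4.429148330152566e-05 [ 0.      0.0001  0.1607  0.      0.5649  0.4218 -0.0001 -0.1599  0.
  0.2985  0.      0.    ]
```

The model is exact (50 µm). Now I'll run the IK over roll options, with many seeds.

```bash
cat > kin2.py <<'E'
from h import *
e=lambda a,t:Ro.from_euler(a,t,degrees=True).as_matrix()
R0=np.array([[1,0,0],[0,0,1],[0,-1,0.]])
def fk(j):
    A=e('z',j[0]);B=e('y',j[1]);C=e('y',j[1]-j[2]);C4=C@e('x',-j[3]);W=C4@e('y',-j[4])
    return A@(np.array([0,0,.1607])+B@[0,0,.5649]+C@[.4218,0,0]+C4@[0,-.1599,0]+W@[.2985,0,0]),A@W@e('x',-j[5])@R0
LO=np.array([-179.83,-69.29,-61.27,-181.25,-171.15,-177.46]);HI=np.array([179.83,118.12,80.66,117.63,-9.14,177.46])
def ik(P,R,j0,free=150):
    F=lambda j:np.r_[(fk(j)[0]-P)*5,(fk(j)[1]-R).ravel()]
    lo=LO.copy();hi=HI.copy();lo[5]-=free;hi[5]+=free
    q=least_squares(F,np.clip(j0,lo+1,hi-1),x_scale=30,bounds=(lo,hi));return q.x,np.abs(q.fun).max()
g=np.array([.586,.2495,.108])
def knob(th,R=None):
    R=Rk() if R is None else R
    n=-R[:,0];piv=g-.046*n+.1*R[:,2];return piv+.1*(-np.cos(th)*R[:,2]-np.sin(th)*R[:,1])+.046*n,n
E
python3 - <<'E'
from kin2 import *
np.set_printoptions(precision=1,suppress=True)
rng=np.random.default_rng(0);sols=[]
k,n=knob(0);R=Rk()
for i in range(60):
    j0=rng.uniform(LO,HI);x,er=ik(k-.011*n,R,j0)
    if er<1e-5 and not any(np.abs(x-y).max()<1 for y in sols):sols.append(x)
for x in sols:print('knob',x)
for th in(0,.35,.698):
  k,n=knob(th)
  for off in(.19,.1,.05,.005,-.011):
    print(th,off,*ik(k+off*n,R,np.array([52,0,-41,46,-36,-170.])))
E
```

```text
0 0.19 [  52.8    0.3  -46.6   55.9  -34.1 -189.3] 2.0694557179012918e-13
0 0.1 [  36.7    9.   -50.8   86.6  -20.6 -208.9] 5.378397727184847e-11
0 0.05 [  26.2   14.4  -49.8  111.   -16.4 -224.8] 1.4000356429733074e-11
0 0.005 [  23.3   19.5  -47.1  117.6  -16.3 -229.4] 0.018563419578865557
0 -0.011 [  23.1   21.3  -46.1  117.6  -16.6 -229.5] 0.027956810729579756
0.35 0.19 [  49.2   -1.7  -48.    55.7  -32.3 -185.8] 2.0884433071799435e-10
0.35 0.1 [  31.     7.3  -52.3   90.9  -17.8 -208.2] 2.994271497414047e-13
0.35 0.05 [  19.9   13.   -50.4  117.6  -13.5 -225.8] 0.0020092122566236163
0.35 0.005 [  19.6   18.2  -47.8  117.6  -14.5 -226.2] 0.029290618958990697
0.35 -0.011 [  19.5   20.   -46.8  117.6  -14.8 -226.3] 0.03818996258164521
0.698 0.19 [  45.2   -2.8  -47.2   53.4  -31.2 -179.7] 8.291789477254952e-11
0.698 0.1 [  26.9    6.3  -51.9   89.7  -15.7 -203.3] 4.725264624028114e-11
0.698 0.05 [  15.7   12.   -49.7  117.6  -11.1 -222.1] 0.004843791049464086
0.698 0.005 [  15.6   17.2  -47.1  117.6  -12.1 -222.5] 0.031180708692271075
0.698 -0.011 [  15.6   19.1  -46.1  117.6  -12.5 -222.6] 0.040069532796083385
```

```bash
python3 - <<'E'
from kin2 import *
np.set_printoptions(precision=1,suppress=True)
rng=np.random.default_rng(1)
for th in(0,.698):
 k,n=knob(th)
 for psi in(-1.2,20,-20):
  for tilt in(25,35,45):
   R=Rk(psi,tilt);P=k-.011*(-R[:,0]);sols=[]
   for i in range(40):
    x,er=ik(P,R,rng.uniform(LO,HI),400)
    if er<1e-5:
      x[5]=(x[5]+180)%360-180
      if not any(np.abs(x-y).max()<1 for y in sols):sols.append(x)
   for x in sols:print(th,psi,tilt,x)
E
```

```text
0 -1.2 25 [ 33.2  21.7 -43.3  74.2 -14.4 164.5]
0 -20 25 [ 41.   24.  -37.6  55.8 -26.5 158.6]
0 -20 35 [ 35.1  23.6 -45.1  91.  -28.1 129.3]
0 -20 45 [ 32.7  25.1 -48.2 110.3 -36.8 112.4]
0.698 -1.2 25 [ 27.2  19.8 -43.6  70.2 -12.4 174.1]
0.698 20 25 [  31.9   20.   -37.1   31.1   -9.7 -131.5]
0.698 -20 25 [ 34.2  21.8 -39.   56.6 -24.3 164.4]
0.698 -20 35 [ 25.5  21.1 -46.7  98.7 -24.5 130.6]
```

```bash
python3 - <<'E'
from kin2 import *
np.set_printoptions(precision=1,suppress=True)
_,n=knob(0)
for psi in(-1.2,-6,-10,-14):
 for tilt in(25,28,31,34):
  R=Rk(psi,tilt);a=-R[:,0]
  pts=[knob(0)[0]+.12*a,knob(0)[0]-.011*a]+[knob(t)[0]-.011*a+.014*n for t in(0,.35,.698,.72)]+[knob(.698)[0]-.011*a,knob(.698)[0]+.1*a]
  j=np.array([40,15,-45,70,-25,150.]);J=[];E=0
  for P in pts:
    j,er=ik(P,R,j,0);J.append(j);E=max(E,er)
  J=np.array(J)
  print(psi,tilt,'err %.1e'%E,'min',J.min(0),'max',J.max(0),'j6',J[:,5])
E
```

```text
-1.2 25 err 8.4e-02 min [ 27.2   8.5 -45.8  51.2 -27.8 164.5] max [ 46.1  21.7 -41.9  74.2 -12.4 177.5] j6 [177.5 164.5 169.2 170.7 177.5 177.5 174.1 177.5]
-1.2 28 err 4.3e-02 min [ 17.9   7.9 -47.2  52.  -27.6 146.1] max [ 46.2  21.3 -42.5 102.5  -9.1 177.5] j6 [177.5 146.1 150.9 150.1 156.2 156.8 150.3 177.5]
-1.2 31 err 1.1e-02 min [ 14.    7.4 -47.3  57.4 -26.4 132.4] max [ 45.5  21.2 -44.7 117.6  -9.1 177.5] j6 [173.2 132.4 136.4 135.3 138.8 138.9 138.8 177.5]
-1.2 34 err 3.3e-02 min [ 15.    6.5 -50.9  72.3 -23.8 130.9] max [ 42.3  21.3 -46.  117.6 -11.2 162.4] j6 [161.1 130.9 131.  134.2 137.8 138.1 137.7 162.4]
-6 25 err 6.9e-02 min [ 29.2   9.4 -43.4  45.5 -32.5 163.3] max [ 48.2  22.2 -38.5  68.8 -15.4 177.5] j6 [177.5 163.3 167.  168.4 175.8 176.4 171.4 177.5]
-6 28 err 2.8e-02 min [ 22.1   8.8 -46.6  46.4 -32.3 147.7] max [ 48.4  21.7 -39.2  92.7 -12.8 177.5] j6 [177.5 147.7 151.8 151.5 157.1 157.7 151.9 177.5]
-6 31 err 3.2e-09 min [ 16.3   8.2 -47.8  55.5 -30.2 135.3] max [ 47.6  21.6 -43.1 113.6 -12.3 173.8] j6 [169.3 135.3 139.  137.7 141.  141.4 136.5 173.8]
-6 34 e
[... 695 characters left out ...]
45.4 117.6 -16.6 159.3] j6 [157.1 128.1 131.  129.7 131.9 132.2 128.5 159.3]
-14 25 err 3.8e-02 min [ 32.2  11.1 -41.3  37.5 -39.8 160.8] max [ 50.1  23.2 -32.4  60.9 -20.5 177.5] j6 [177.5 160.8 163.4 164.6 170.3 170.8 167.4 177.5]
-14 28 err 1.5e-10 min [ 28.1  10.6 -44.7  43.4 -38.1 148.7] max [ 50.5  22.7 -35.7  79.  -18.7 176.9] j6 [171.7 148.7 151.7 152.  156.7 157.2 153.1 176.9]
-14 31 err 1.3e-09 min [ 24.    9.9 -46.8  51.6 -36.4 138.3] max [ 50.6  22.6 -39.8  95.3 -18.6 167.5] j6 [163.6 138.3 141.3 140.7 144.3 144.6 140.7 167.5]
-14 34 err 1.1e-09 min [ 20.8   9.4 -48.   60.3 -35.4 129.8] max [ 50.1  22.6 -43.4 108.2 -19.6 157.7] j6 [155.4 129.8 132.5 131.5 134.  134.3 130.8 157.7]
```

The plan is to reach the knob with tilt 31° and azimuth -8°, using the positive winding of joint 6 (about +140 to +170°). That means unwinding the roll here in free space first.

move_arm --increments '[-7,0,0,0,0,0,0.087,-14,0,0,0,0,0,0.087,-21,0,0,0,0,0,0.087,-28,0,0,0,0,0,0.087,-35,0,0,0,0,0,0.087,-42,0,0,0,0,0,0.087,-49,0,0,0,0,0,0.087,-56,0,0,0,0,0,0.087,-63,0,0,0,0,0,0.087,-70,0,0,0,0,0,0.087,-77,0,0,0,0,0,0.087,-84,0,0,0,0,0,0.087]'

```text
time_s: 11.27
tcp_pos: [0.4864, 0.2422, 0.2815]
ee_rot: [[0.541, -0.837, 0.082], [-0.004, 0.094, 0.996], [-0.841, -0.539, 0.048]]
wrist_force: [-0.8, -0.3, 0.2]
gripper_width: 1.002
```

move_arm --increments '[-7,0,0,0,0,0,0.087,-14,0,0,0,0,0,0.087,-21,0,0,0,0,0,0.087,-28,0,0,0,0,0,0.087,-35,0,0,0,0,0,0.087,-42,0,0,0,0,0,0.087,-49,0,0,0,0,0,0.087,-56,0,0,0,0,0,0.087,-63,0,0,0,0,0,0.087,-70,0,0,0,0,0,0.087,-77,0,0,0,0,0,0.087,-84,0,0,0,0,0,0.087]'

```text
time_s: 12.27
tcp_pos: [0.4864, 0.2422, 0.2815]
ee_rot: [[0.541, -0.169, -0.824], [-0.004, -0.98, 0.198], [-0.841, -0.104, -0.531]]
wrist_force: [-1.5, 0.0, -0.6]
gripper_width: 1.001
```

move_arm --increments '[-7,0,0,0,0,0,0.087,-14,0,0,0,0,0,0.087,-21,0,0,0,0,0,0.087,-28,0,0,0,0,0,0.087,-35,0,0,0,0,0,0.087,-42,0,0,0,0,0,0.087,-49,0,0,0,0,0,0.087,-56,0,0,0,0,0,0.087,-63,0,0,0,0,0,0.087,-70,0,0,0,0,0,0.087,-77,0,0,0,0,0,0.087,-84,0,0,0,0,0,0.087]'

```text
time_s: 13.27
tcp_pos: [0.4864, 0.2422, 0.2815]
ee_rot: [[0.541, 0.802, -0.254], [-0.004, -0.299, -0.954], [-0.841, 0.517, -0.159]]
wrist_force: [-0.4, -0.8, -0.1]
gripper_width: 1.002
```

move_arm --increments '[-7,0,0,0,0,0,0.087,-14,0,0,0,0,0,0.087,-21,0,0,0,0,0,0.087,-28,0,0,0,0,0,0.087,-35,0,0,0,0,0,0.087,-42,0,0,0,0,0,0.087,-49,0,0,0,0,0,0.087,-56,0,0,0,0,0,0.087,-63,0,0,0,0,0,0.087,-70,0,0,0,0,0,0.087,-77,0,0,0,0,0,0.087,-82,0,0,0,0,0,0.087]'

```text
time_s: 14.27
tcp_pos: [0.4864, 0.2422, 0.2815]
ee_rot: [[0.541, 0.363, 0.759], [-0.004, 0.903, -0.43], [-0.841, 0.229, 0.49]]
wrist_force: [0.2, -0.8, -0.7]
gripper_width: 0.998
```

```bash
python3 - <<'E'
from kin2 import *
np.set_printoptions(precision=4,suppress=True)
s=r.sense();print(s['tcp_pos'],s['time_s'],s['joints'])
R=Rk(-8,31);a=-R[:,0]
for o in(.17,.12): print(o,inc(g+o*a,R),ik(g+o*a,R,s['joints'],0))
E
```

```text
[0.4864 0.2422 0.2815] 14.2667 [ 52.6398  -0.1799 -41.6375  46.1395 -36.8145 156.9029]
0.17 [-18.6457   0.8188  -4.3086   0.0303   0.0159  -0.0122] (array([ 53.6103,   5.3225, -39.1371,  45.8218, -39.1815, 173.6527]), np.float64(1.2545520178264269e-14))
0.12 [-18.6457   0.8188  -4.3086   0.0801   0.0121  -0.0123] (array([ 48.3686,   9.5107, -42.3165,  54.533 , -31.7711, 167.7752]), np.float64(5.050863893796276e-10))
```

move_arm --increments '[-6,0.3,-1.4,0.02,0.003,-0.003,0.087,-12,0.5,-2.8,0.045,0.006,-0.006,0.087,-18.6,0.8,-4.3,0.07,0.01,-0.01,0.087,-18.6,0.8,-4.3,0.08,0.012,-0.012,0.087,-18.6,0.8,-4.3,0.08,0.012,-0.012,0.087,-18.6,0.8,-4.3,0.08,0.012,-0.012,0.087]'

```text
time_s: 14.77
tcp_pos: [0.525, 0.2573, 0.2106]
ee_rot: [[0.509, 0.146, 0.848], [-0.073, 0.989, -0.126], [-0.858, 0.002, 0.514]]
wrist_force: [-0.0, -0.9, 0.9]
gripper_width: 1.0
```

```bash
python3 - <<'E'
from kin2 import *
np.set_printoptions(precision=4,suppress=True)
s=r.sense();print(s['tcp_pos'],s['time_s'],s['joints'])
n=-Rk()[:,0];R=Rk();Rt=Rk(-8,31);a=-Rt[:,0]
im=r.capture('wrist');im=cv2.resize(im[:,:,::-1],(768,576),interpolation=cv2.INTER_CUBIC)
A=np.linspace(0,2*np.pi,60)[:,None]
for d,rad in((.013,.0215),(.021,.0215)):
  q=wproj(s,g+d*n+rad*(np.cos(A)*R[:,1]+np.sin(A)*R[:,2]));cv2.polylines(im,[np.int32(q*1.5)],True,(0,0,255),1)
for t in(.698,-.698):
  k,_=knob(t);p=k-.046*n; piv=g-.046*n+.1*R[:,2]; bc=piv+(p-piv)*1.4
  q=wproj(s,bc+.011*(np.cos(A)*R[:,1]+np.sin(A)*R[:,2]));cv2.polylines(im,[np.int32(q*1.5)],True,(255,0,255),1)
cv2.imwrite('pics/w8.png',im)
print(inc(g+.05*a,Rt),inc(g-.008*a,Rt))
E
```

```text
[0.525  0.2573 0.2106] 14.7667 [ 48.3299   9.533  -42.2498  54.3447 -31.8441 167.6042]
[-0.4188  0.0088 -0.0131  0.0706  0.0004 -0.0007] [-0.4188  0.0088 -0.0131  0.1286  0.0004 -0.0007]
```

View pics/w8.png

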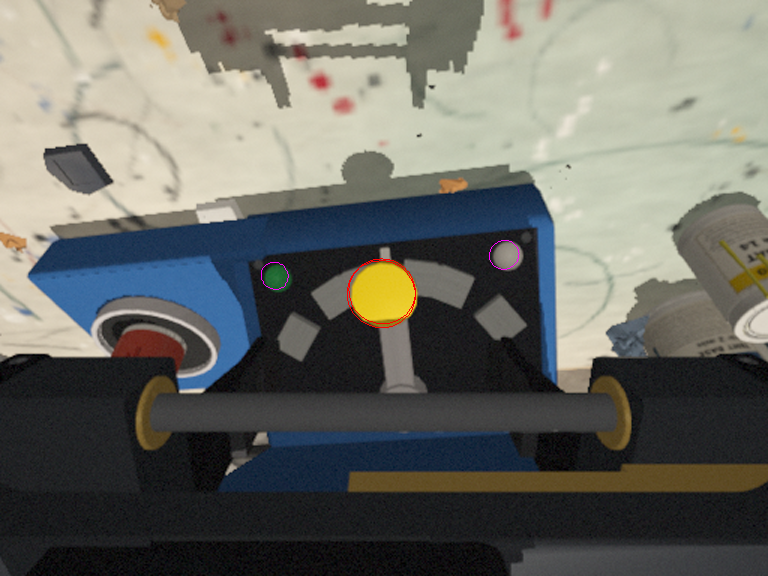

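The overlay rings sit on the knob (382,293) and on both beads to within about 1 mm. I'll approach along the tool axis.

move_arm --increments '[-0.4,0,0,0.025,0,-0.001,0.087,-0.4,0,0,0.05,0,-0.001,0.087,-0.4,0,0,0.07,0,-0.001,0.087,-0.4,0,0,0.085,0,-0.001,0.087,-0.4,0,0,0.1,0,-0.001,0.087,-0.4,0,0,0.112,0,-0.001,0.087,-0.4,0,0,0.12,0,-0.001,0.087,-0.4,0,0,0.128,0,-0.001,0.087,-0.4,0,0,0.128,0,-0.001,0.087]'

```text
time_s: 15.57
tcp_pos: [0.5901, 0.2483, 0.102]
ee_rot: [[0.511, 0.14, 0.848], [-0.071, 0.99, -0.12], [-0.857, 0.001, 0.516]]
wrist_force: [0.4, -0.3, 0.1]
gripper_width: 1.0
```

```bash
python3 - <<'E'
from kin2 import *
np.set_printoptions(precision=4,suppress=True)
s=r.sense();print(s['tcp_pos'],s['time_s'],s['joints'],s['wrist_force'])
Rt=Rk(-8,31);a=-Rt[:,0]
print(inc(g-.008*a,Rt))
im=r.capture('wrist');cv2.imwrite('pics/w9.png',cv2.resize(im[:,:,::-1],(768,576)))
im=r.capture('scene')[150:330,50:280,::-1];cv2.imwrite('pics/s9.png',cv2.resize(im,None,fx=3.3,fy=3.3,interpolation=cv2.INTER_CUBIC))
E
```

```text
[0.5901 0.2483 0.102 ] 15.5667 [ 28.5338  21.3791 -46.0372 100.0174 -18.1538 137.0283] [ 0.449  -0.2641  0.1094]
[-0.0469  0.069  -0.0283  0.0006  0.0006 -0.0006]
```

View pics/w9.png

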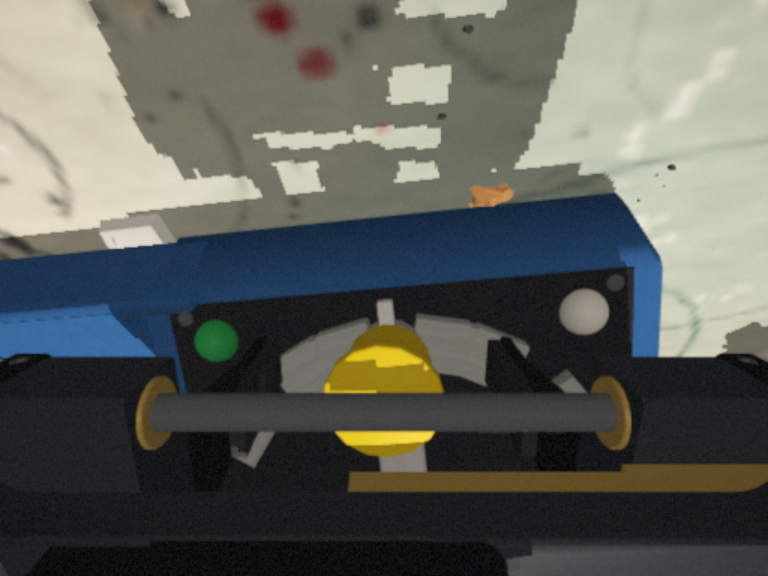

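View pics/s9.png

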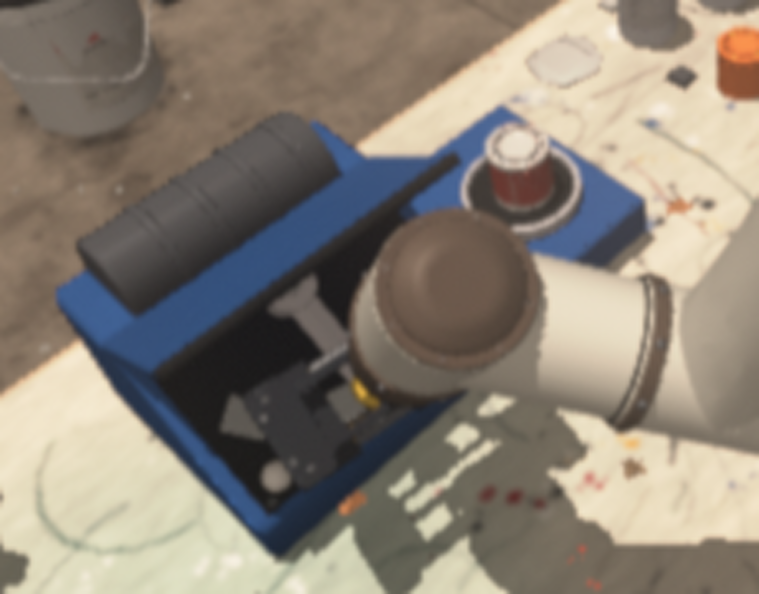

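The knob is centred between the jaws. I'll close on it.

move_arm --increments '[0,0,0,0,0,0,0.02,0,0,0,0,0,0,0.02,0,0,0,0,0,0,0.02,0,0,0,0,0,0,0.02,0,0,0,0,0,0,0.02,0,0,0,0,0,0,0.02,0,0,0,0,0,0,0.02,0,0,0,0,0,0,0.02]'

```text
time_s: 16.33
tcp_pos: [0.5895, 0.2488, 0.1016]
ee_rot: [[0.51, 0.139, 0.849], [-0.071, 0.99, -0.119], [-0.857, 0.001, 0.515]]
wrist_force: [0.2, 0.1, -0.1]
gripper_width: 0.482
```

```bash
python3 - <<'E'
from kin2 import *
np.set_printoptions(precision=4,suppress=True)
s=r.sense();print(s['tcp_pos'],s['gripper_width']*87,s['time_s'],s['wrist_force'])
n=-Rk()[:,0];Q=s['ee_rot'].T
print('pull 15:',Q@(n*.015))
for t in np.arange(0,.73,.0698): print(round(t,3),Q@(knob(t)[0]-g+n*.015))
E
```

```text
[0.5895 0.2488 0.1016] 41.96765774711432 16.3333 [ 0.1507  0.1342 -0.0656]
pull 15: [-0.0149 -0.001  -0.001 ]
0.0 [-0.0149 -0.001  -0.001 ]
0.07 [-0.0145 -0.0079 -0.    ]
0.14 [-0.0142 -0.0147  0.0014]
0.209 [-0.0138 -0.0214  0.0033]
0.279 [-0.0135 -0.028   0.0057]
0.349 [-0.0133 -0.0344  0.0085]
0.419 [-0.0131 -0.0406  0.0117]
0.489 [-0.0129 -0.0465  0.0154]
0.558 [-0.0128 -0.0521  0.0195]
0.628 [-0.0128 -0.0575  0.0239]
0.698 [-0.0127 -0.0626  0.0288]
```

move_arm --increments '[0,0,0,0,0,0,0.02,0,0,0,0,0,0,0.02,0,0,0,0,0,0,0.02,0,0,0,0,0,0,0.02]'

```text
time_s: 16.67
tcp_pos: [0.5895, 0.2487, 0.1016]
ee_rot: [[0.51, 0.139, 0.849], [-0.071, 0.99, -0.12], [-0.857, 0.001, 0.515]]
wrist_force: [0.4, -0.2, 0.5]
gripper_width: 0.45
```

move_arm --increments '[0,0,0,0,0,0,0.02,0,0,0,0,0,0,0.02,0,0,0,0,0,0,0.02]'

```text
time_s: 16.92
tcp_pos: [0.5895, 0.2487, 0.1016]
ee_rot: [[0.51, 0.139, 0.849], [-0.071, 0.99, -0.12], [-0.857, 0.001, 0.515]]
wrist_force: [-0.8, 0.4, -0.6]
gripper_width: 0.453
```

```bash
python3 - <<'E'
from kin2 import *
s=r.sense();print(s['gripper_width']*87,s['time_s'],s['wrist_force'],s['moment'])
im=r.capture('wrist')[180:384,100:412,::-1];cv2.imwrite('pics/w10.png',cv2.resize(im,None,fx=2.5,fy=2.5,interpolation=cv2.INTER_CUBIC))
E
```

```text
39.37722633194217 16.9167 [-0.84490209  0.41967876 -0.61839156] [ 0.21504863  0.98556569 -0.01584655]
```

View pics/w10.png

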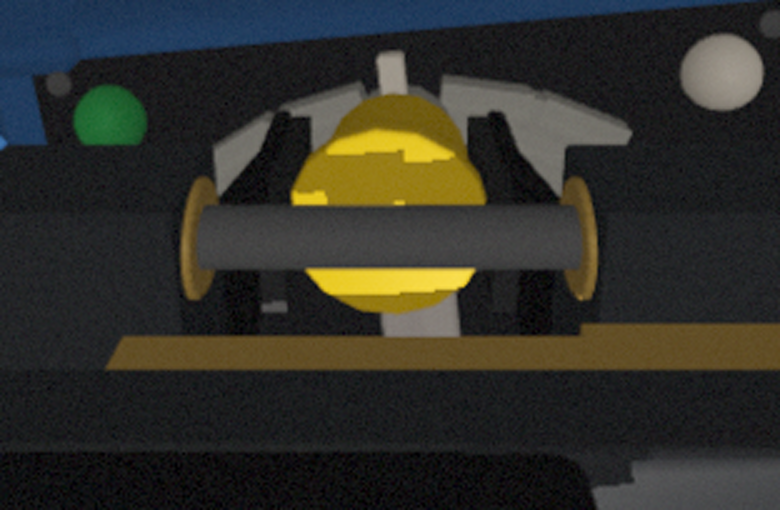

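The width reads 39.4. The 58 mm tin read about 4.5 low, so the pads are probably clamping the flange edge. I'll reopen, go 4 mm deeper and regrip.

move_arm --increments '[0,0,0,0,0,0,0.06,0,0,0,0,0,0,0.06,0,0,0,0.002,0,0,0.06,0,0,0,0.004,0,0,0.06,0,0,0,0.004,0,0,0.06,0,0,0,0.004,0,0,0.02,0,0,0,0.004,0,0,0.02,0,0,0,0.004,0,0,0.02,0,0,0,0.004,0,0,0.02,0,0,0,0.004,0,0,0.02,0,0,0,0.004,0,0,0.02,0,0,0,0.004,0,0,0.02]'

```text
time_s: 17.97
tcp_pos: [0.5916, 0.2485, 0.0982]
ee_rot: [[0.51, 0.139, 0.849], [-0.071, 0.99, -0.12], [-0.857, 0.001, 0.515]]
wrist_force: [-0.5, 0.8, -0.7]
gripper_width: 0.457
```

```bash
python3 - <<'E'
from kin2 import *
s=r.sense();print(s['tcp_pos'],s['gripper_width']*87,s['time_s'],s['wrist_force'],s['moment'])
im=r.capture('wrist')[180:384,100:412,::-1];cv2.imwrite('pics/w11.png',cv2.resize(im,None,fx=2.5,fy=2.5,interpolation=cv2.INTER_CUBIC))
E
```

```text
[0.59156177 0.24847478 0.09822623] 39.74981181893002 17.9667 [-0.50037778  0.77123266 -0.67750389] [ 0.23841468  0.87356162 -0.00193121]
```

View pics/w11.png

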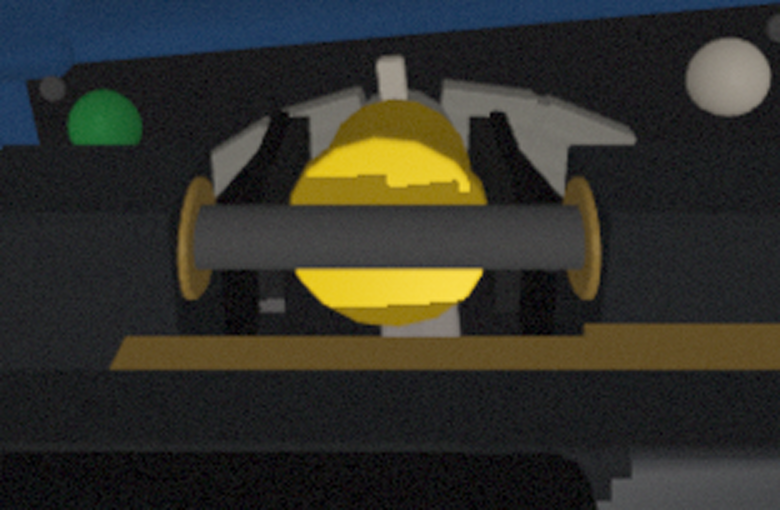

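The grip width is the same, so it's a stable grip. I'll pull 14 mm along the panel normal.

move_arm --increments '[0,0,0,-0.003,0,0,0.02,0,0,0,-0.006,0,0,0.02,0,0,0,-0.009,-0.001,-0.001,0.02,0,0,0,-0.012,-0.001,-0.001,0.02,0,0,0,-0.014,-0.001,-0.001,0.02,0,0,0,-0.014,-0.001,-0.001,0.02]'

```text
time_s: 18.52
tcp_pos: [0.5835, 0.2484, 0.1098]
ee_rot: [[0.511, 0.14, 0.848], [-0.072, 0.99, -0.12], [-0.857, 0.0, 0.516]]
wrist_force: [7.0, -0.3, -6.5]
gripper_width: 0.457
```

```bash
python3 - <<'E'
from kin2 import *
s=r.sense();print(s['tcp_pos'],s['gripper_width']*87,s['time_s'],s['wrist_force'],s['joints'])
n=-Rk()[:,0];print('pull',np.dot(s['tcp_pos']-[.5916,.2485,.0982],n))
print('force along n',np.dot(s['wrist_force'],n))
im=r.capture('wrist')[180:384,100:412,::-1];cv2.imwrite('pics/w12.png',cv2.resize(im,None,fx=2.5,fy=2.5,interpolation=cv2.INTER_CUBIC))
E
```

```text
[0.58351927 0.24841241 0.10984337] 39.7983915940066 18.5167 [ 7.01087143 -0.32472084 -6.53357491] [ 30.09246696  20.29092081 -46.46566391  96.22116277 -18.66611614
 139.51129629]
pull 0.014170533658990644
force along n -9.376280535893992
```

View pics/w12.png

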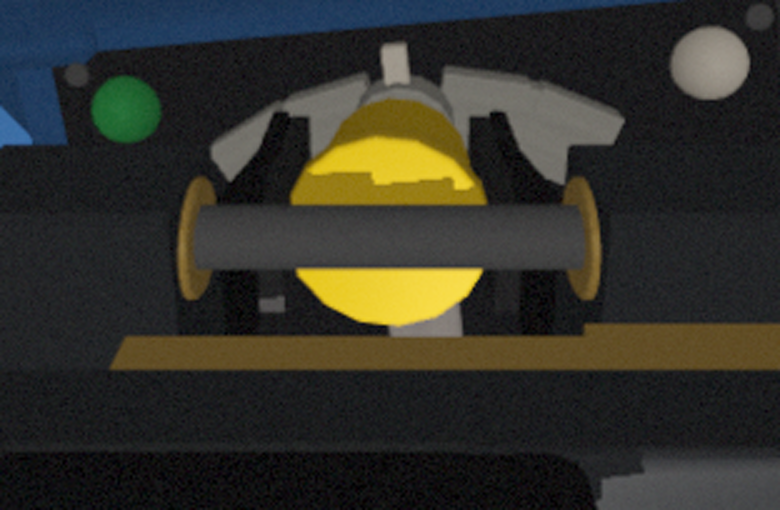

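Pulled: about 14 mm with 9.4 N along the normal, which matches the spring. Now I'll swing along the arc to the right.

move_arm --increments '[0,0,0,0.0004,-0.007,0.001,0.02,0,0,0,0.0007,-0.0137,0.0024,0.02,0,0,0,0.0011,-0.0204,0.0043,0.02,0,0,0,0.0014,-0.027,0.0067,0.02,0,0,0,0.0016,-0.0334,0.0095,0.02,0,0,0,0.0018,-0.0396,0.0127,0.02,0,0,0,0.002,-0.0455,0.0164,0.02,0,0,0,0.0021,-0.0511,0.0205,0.02,0,0,0,0.0021,-0.0565,0.0249,0.02,0,0,0,0.0022,-0.0616,0.0298,0.02,0,0,0,0.0022,-0.0616,0.0298,0.02,0,0,0,0.0022,-0.0616,0.0298,0.02]'

```text
time_s: 19.57
tcp_pos: [0.599, 0.1868, 0.121]
ee_rot: [[0.506, 0.13, 0.853], [-0.065, 0.992, -0.112], [-0.86, 0.001, 0.51]]
wrist_force: [3.1, 6.6, -8.9]
gripper_width: 0.452
```

```bash
python3 - <<'E'
from kin2 import *
np.set_printoptions(precision=4,suppress=True)
s=r.sense();print(s['tcp_pos'],s['gripper_width']*87,s['time_s'],s['wrist_force'],s['joints'])
n=-Rk()[:,0];k=knob(.698)[0];t0=np.array([.5916,.2485,.0982])
print('err to home target(tool)',s['ee_rot'].T@(t0+k-g-s['tcp_pos']),'n',s['ee_rot'].T@n)
im=r.capture('wrist')[100:384,60:440,::-1];cv2.imwrite('pics/w13.png',cv2.resize(im,None,fx=2,fy=2,interpolation=cv2.INTER_CUBIC))
E
```

```text
[0.599  0.1868 0.121 ] 39.311306179327715 19.5667 [ 3.0715  6.6429 -8.9193] [ 20.5508  18.13   -47.462  103.0142 -14.1957 141.99  ]
err to home target(tool) [ 0.0136 -0.0016  0.0044] n [-0.9955 -0.0618 -0.0723]
```

View pics/w13.png

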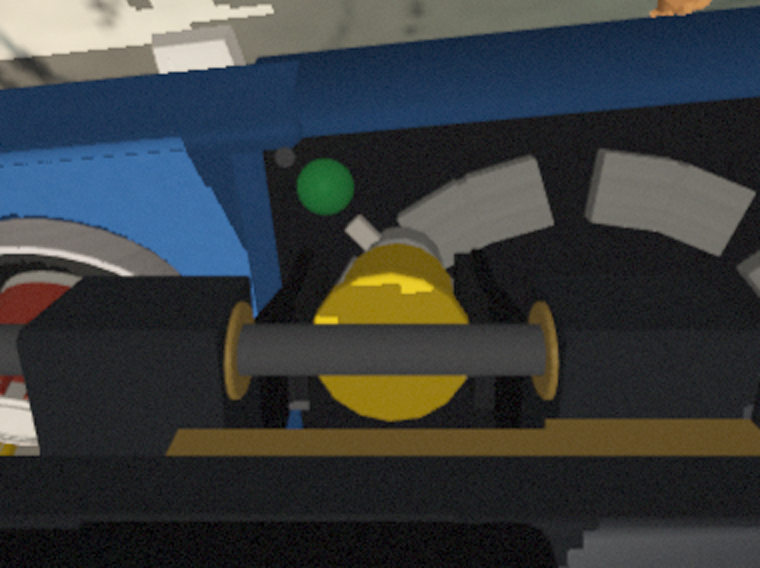

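The pointer aims nearly at the bead, and the pose is about 4 mm short of the arc end. I'll nudge it on and lower the knob into the notch.

move_arm --increments '[0,0,0,0,-0.0015,0.002,0.02,0,0,0,0,-0.0025,0.0035,0.02,0,0,0,0,-0.0025,0.0035,0.02,0,0,0,0.003,-0.0025,0.0037,0.02,0,0,0,0.006,-0.0023,0.004,0.02,0,0,0,0.009,-0.002,0.0042,0.02,0,0,0,0.012,-0.0018,0.0044,0.02,0,0,0,0.0135,-0.0016,0.0045,0.02,0,0,0,0.0135,-0.0016,0.0045,0.02]'

```text
time_s: 20.37
tcp_pos: [0.6079, 0.1837, 0.1132]
ee_rot: [[0.507, 0.129, 0.852], [-0.065, 0.992, -0.112], [-0.859, 0.001, 0.512]]
wrist_force: [-13.6, 3.2, 6.2]
gripper_width: 0.453
```

```bash
python3 - <<'E'
from kin2 import *
np.set_printoptions(precision=4,suppress=True)
s=r.sense();print(s['tcp_pos'],s['gripper_width']*87,s['time_s'],s['wrist_force'],s['joints'])
n=-Rk()[:,0];k=knob(.698)[0];t0=np.array([.5916,.2485,.0982])
print('err to home target(tool)',s['ee_rot'].T@(t0+k-g-s['tcp_pos']),'fn',s['wrist_force']@n)
im=r.capture('wrist')[100:384,60:440,::-1];cv2.imwrite('pics/w14.png',cv2.resize(im,None,fx=2,fy=2,interpolation=cv2.INTER_CUBIC))
E
```

```text
[0.6079 0.1837 0.1132] 39.36991393723189 20.3667 [-13.5529   3.1751   6.2107] [ 18.216   19.3522 -46.6948 108.342  -13.4253 138.7387]
err to home target(tool) [0.0022 0.0003 0.0005] fn 12.897563821860192
```

View pics/w14.png

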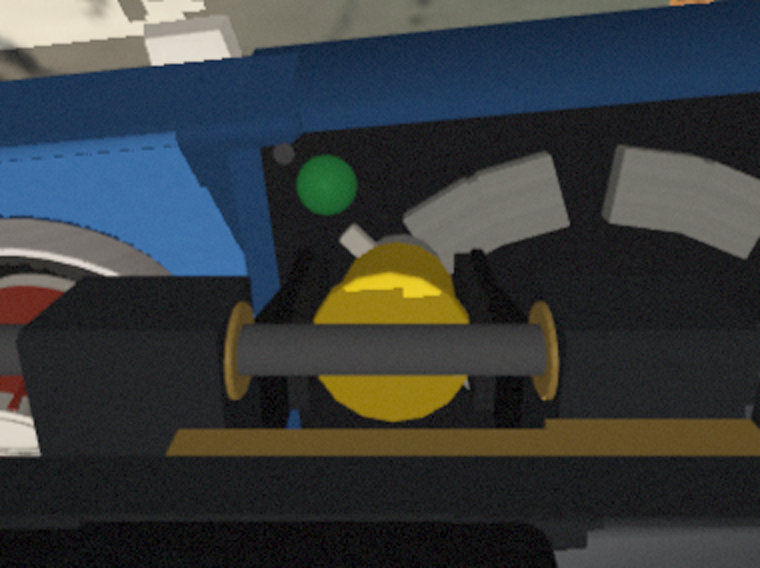

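It bottomed with a push of about 13 N. I'll open the jaws.

move_arm --increments '[0,0,0,0,0,0,0.05,0,0,0,0,0,0,0.06,0,0,0,0,0,0,0.087,0,0,0,0,0,0,0.087,0,0,0,0,0,0,0.087,0,0,0,0,0,0,0.087]'

```text
time_s: 20.92
tcp_pos: [0.6119, 0.1806, 0.1139]
ee_rot: [[0.511, 0.139, 0.848], [-0.071, 0.99, -0.12], [-0.857, 0.001, 0.516]]
wrist_force: [0.5, -0.7, 0.2]
gripper_width: 0.818
```

```bash
python3 - <<'E'
from kin2 import *
np.set_printoptions(precision=4,suppress=True)
s=r.sense();print(s['tcp_pos'],s['gripper_width']*87,s['time_s'],s['wrist_force'],s['joints'])
im=r.capture('wrist')[100:384,60:440,::-1];cv2.imwrite('pics/w15.png',cv2.resize(im,None,fx=2,fy=2,interpolation=cv2.INTER_CUBIC))
E
```

```text
[0.6119 0.1806 0.1139] 71.18783502175481 20.9167 [ 0.4965 -0.6708  0.2118] [ 18.0305  19.538  -46.4153 108.1389 -13.752  138.6232]
```

View pics/w15.png

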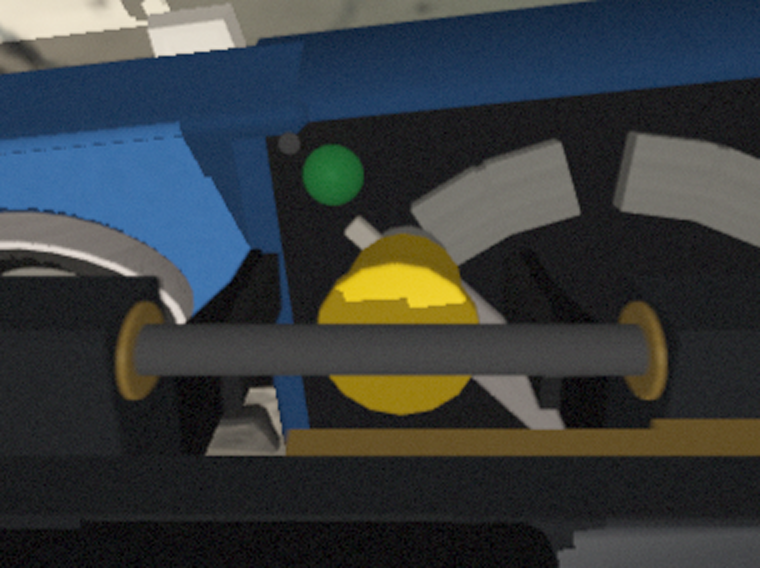

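The knob is free and the pointer is near the green bead. I'll retreat along the tool axis and check.

move_arm --increments '[0,0,0,-0.008,0,0,0.087,0,0,0,-0.02,0,0,0.087,0,0,0,-0.035,0,0,0.087,0,0,0,-0.05,0,0,0.087,0,0,0,-0.065,0,0,0.087,0,0,0,-0.08,0,0,0.087,0,0,0,-0.095,0,0,0.087,0,0,0,-0.105,0,0,0.087,0,0,0,-0.105,0,0,0.087]'

```text
time_s: 21.72
tcp_pos: [0.5582, 0.1896, 0.2061]
ee_rot: [[0.513, 0.138, 0.847], [-0.068, 0.99, -0.12], [-0.856, 0.004, 0.518]]
wrist_force: [-0.1, 0.1, 0.3]
gripper_width: 1.001
```

```bash
python3 - <<'E'
from kin2 import *
np.set_printoptions(precision=4,suppress=True)
s=r.sense();print(s['tcp_pos'],s['gripper_width']*87,s['time_s'],s['wrist_force'],s['joints'])
R=Rk();n=-R[:,0]
im=r.capture('wrist');im=cv2.resize(im[:,:,::-1],None,fx=2,fy=2,interpolation=cv2.INTER_CUBIC)
A=np.linspace(0,2*np.pi,80)[:,None];k=knob(.698)[0]
for h,c in((0,(0,0,255)),(.008,(255,0,0))):
  q=wproj(s,k+(.021+h)*n+.0215*(np.cos(A)*R[:,1]+np.sin(A)*R[:,2]));cv2.polylines(im,[np.int32(q*2)],True,c,1)
piv=g-.046*n+.1*R[:,2];d=(k-.046*n-piv)/.1
q=wproj(s,np.array([piv+.125*d+.006*n,piv+.14*d]))*2
for p in q:cv2.circle(im,tuple(np.int32(p)),3,(255,0,255),-1)
cv2.imwrite('pics/w16.png',im[150:650,200:900])
im=r.capture('top')[100:200,110:260,::-1];cv2.imwrite('pics/t16.png',cv2.resize(im,None,fx=5,fy=5,interpolation=cv2.INTER_CUBIC))
E
```

```text
[0.5582 0.1896 0.2061] 87.0927824591211 21.7167 [-0.0777  0.0722  0.2984] [ 37.6062   8.8971 -44.6266  59.6172 -25.1836 171.7966]
```

View pics/w16.png

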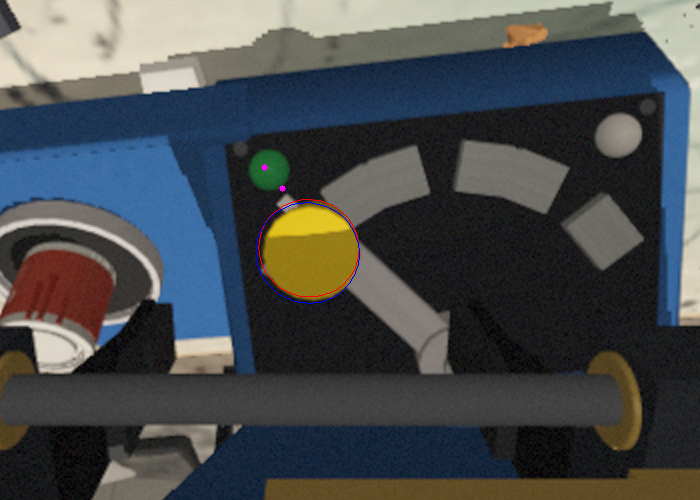

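View pics/t16.png

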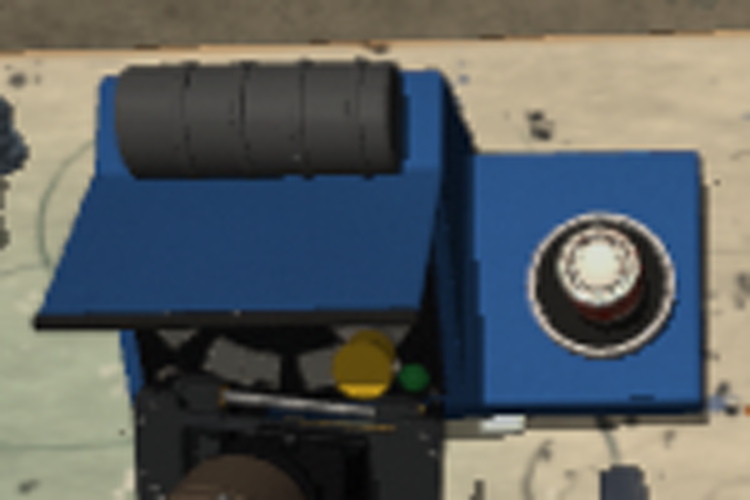

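The knob image fits, but home and 8 mm out look too similar from here. I'll clear the arm so the scene camera can see its height.

move_arm --increments '[6,0,0,-0.03,0,0,0.087,12,0,0,-0.06,0,0,0.087,18,0,0,-0.09,-0.02,0,0.087,24,0,0,-0.12,-0.05,0,0.087,30,0,0,-0.14,-0.08,0,0.087,36,0,0,-0.14,-0.11,0,0.087,40,0,0,-0.14,-0.14,0,0.087,40,0,0,-0.14,-0.17,0,0.087,40,0,0,-0.14,-0.19,0,0.087,40,0,0,-0.14,-0.2,0,0.087,40,0,0,-0.14,-0.2,0,0.087,40,0,0,-0.14,-0.2,0,0.087]'

```text
time_s: 22.82
tcp_pos: [0.4589, -0.0009, 0.3232]
ee_rot: [[0.51, 0.654, 0.559], [-0.073, 0.68, -0.729], [-0.857, 0.331, 0.395]]
wrist_force: [-0.3, 0.7, -0.1]
gripper_width: 0.999
```

```bash
python3 - <<'E'
from kin2 import *
np.set_printoptions(precision=4,suppress=True)
s=r.sense();print(s['tcp_pos'],s['time_s'],s['wrist_force'],s['joints'])
R=Rk();n=-R[:,0];A=np.linspace(0,2*np.pi,80)[:,None]
for nm,(u0,u1,v0,v1) in {'scene':(90,210,180,290),'top':(130,210,150,200)}.items():
  im=cv2.resize(r.capture(nm)[v0:v1,u0:u1,::-1],None,fx=6,fy=6,interpolation=cv2.INTER_CUBIC)
  cv2.imwrite(f'pics/{nm}17raw.png',im)
  k=knob(.698)[0]
  for h,c in((0,(0,0,255)),(.008,(255,0,0))):
    q=(proj(nm,k+(.021+h)*n+.0215*(np.cos(A)*R[:,1]+np.sin(A)*R[:,2]))-[u0,v0]+.4)*6;cv2.polylines(im,[np.int32(q)],True,c,1)
  cv2.imwrite(f'pics/{nm}17.png',im)
E
```

```text
[ 0.4589 -0.0009  0.3232] 22.8167 [-0.2792  0.7062 -0.1366] [ 30.7114 -13.7789 -42.1024  29.8111 -40.5684 171.8663]
```

View pics/scene17.png

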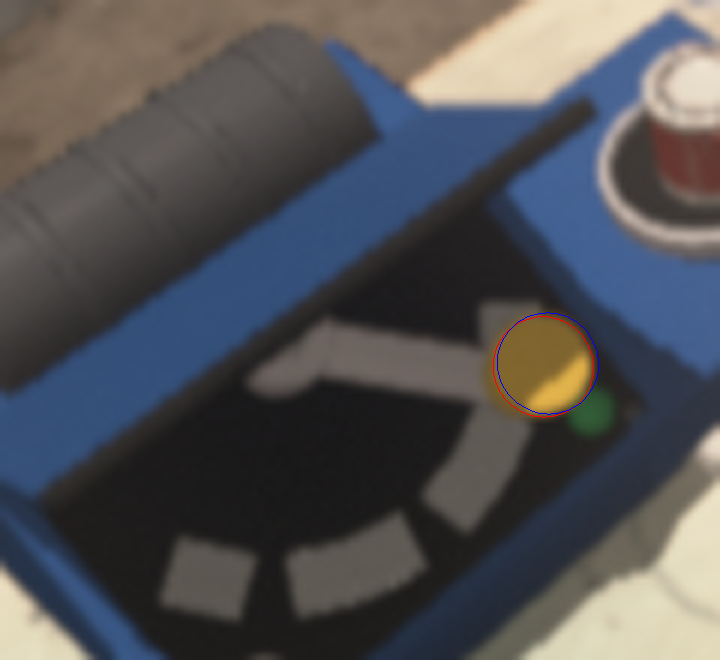

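View pics/top17.png

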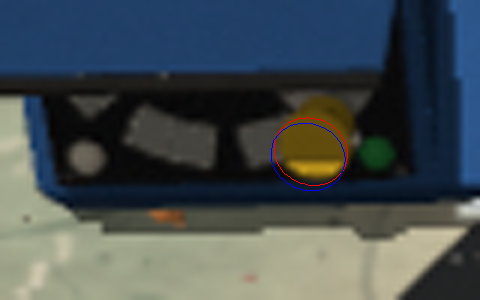

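In the top view the knob sits a bit beyond even the "home" ring. I'll check that bias against the initial picture, where the knob was certainly home.

```bash
python3 - <<'E'
from kin2 import *
R=Rk();n=-R[:,0];A=np.linspace(0,2*np.pi,80)[:,None]
u0,u1,v0,v1=130,210,150,200
im0=cv2.imread('pics/top0.png');ims=[]
im1=r.capture('top')[:,:,::-1]
for im,th in((im0,0),(im1,.698)):
  m=cv2.resize(im[v0:v1,u0:u1],None,fx=8,fy=8,interpolation=cv2.INTER_CUBIC);k=knob(th)[0]
  for h,c in((0,(0,0,255)),(.008,(255,0,0))):
    q=(proj('top',k+(.021+h)*n+.0215*(np.cos(A)*R[:,1]+np.sin(A)*R[:,2]))-[u0,v0]+.4)*8;cv2.polylines(m,[np.int32(q)],True,c,1)
  ims.append(m[:300])
cv2.imwrite('pics/cmp.png',np.vstack(ims))
E
```

```text
(no output)
```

View pics/cmp.png

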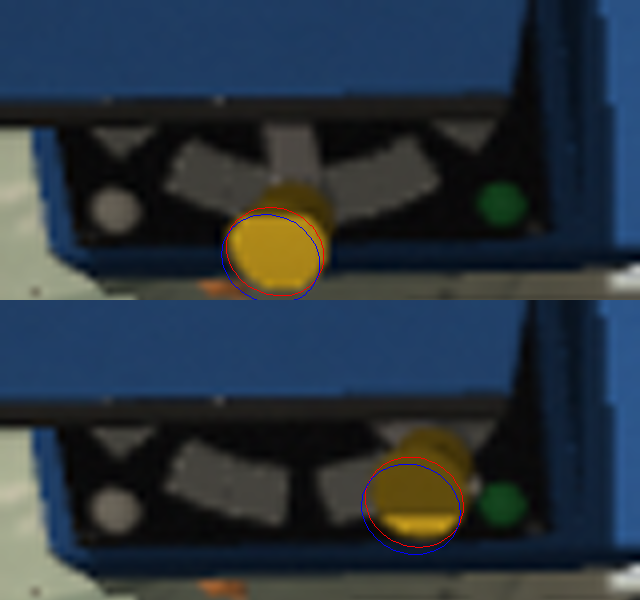

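The fit says the angle is right, close to 0.70–0.73. I'll take an oblique wrist view from here to check the plunger height.

```bash
python3 - <<'E'
from kin2 import *
s=r.sense();im=r.capture('wrist');print(wproj(s,[knob(.698)[0]]))
cv2.imwrite('pics/w18.png',cv2.resize(im[:,:,::-1],(768,576),interpolation=cv2.INTER_CUBIC))
m=cv2.imread('pics/w16.png')
E
```

```text
[[376.1755356   66.05885186]]
```

View pics/w18.png

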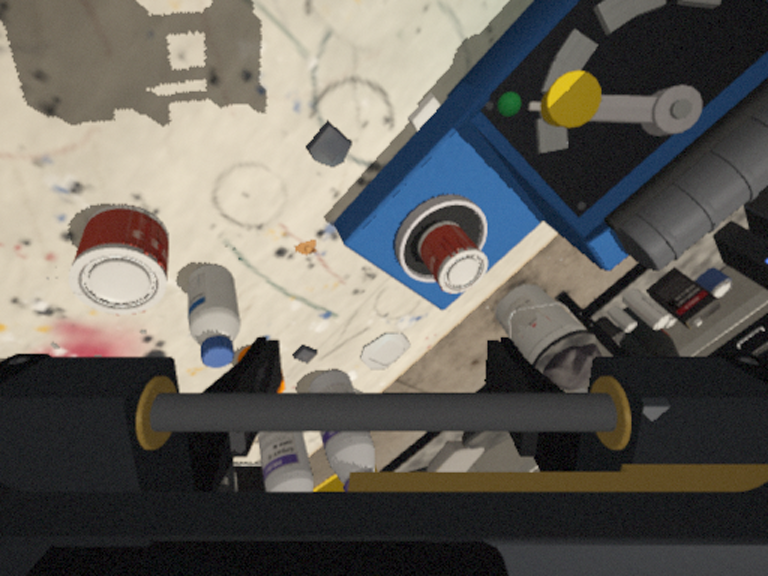

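```bash
python3 - <<'E'
from kin2 import *
s=r.sense();im0=r.capture('wrist')[20:120,310:490,::-1]
R=Rk();n=-R[:,0];A=np.linspace(0,2*np.pi,80)[:,None];o=[]
piv=g-.046*n+.1*R[:,2]
for th in(.698,.73):
  m=cv2.resize(im0,None,fx=4,fy=4,interpolation=cv2.INTER_CUBIC);k=knob(th)[0]
  D=lambda P,c:cv2.polylines(m,[np.int32((wproj(s,P)-[310,20]+.4)*4)],True,c,1)
  ring=lambda c0,rad:c0+rad*(np.cos(A)*R[:,1]+np.sin(A)*R[:,2])
  D(ring(k+.021*n,.0215),(0,0,255));D(ring(k+.029*n,.0215),(255,0,0))
  d=(knob(.698)[0]-.046*n-piv)/.1;D(ring(piv+.14*d,.011),(255,0,255))
  o.append(m[:300])
cv2.imwrite('pics/cmp2.png',np.vstack(o)[:600])
E
```

```text
(no output)
```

View pics/cmp2.png

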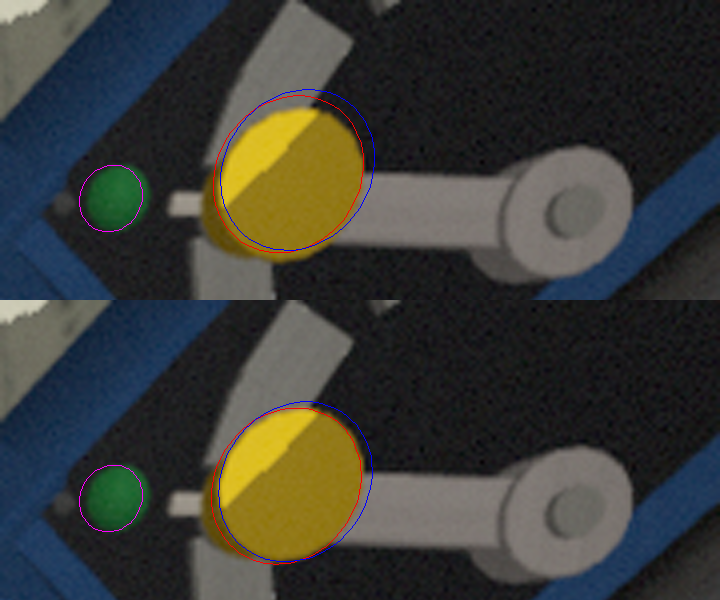

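With th≈0.73 (within the notch's play), the "home" ring matches the flange edges: right at 362, top at 408. The 8 mm-out ring clearly doesn't. The tin stands upright inside the rim, and the bottle and cup are where they were. Handing in.

```bash
python3 - <<'E'
from station import r
s=r.sense();print(s['time_s'],s['wrist_force']);print(r.finish_job())
E
```

```text
23.0667 [0.19138323 0.11330321 0.44405453]
the job is handed in; nothing more can be done
None
```

The small red tin is standing inside the turntable's rim, and the gear lever is in the green-bead notch (the right-hand one) with its knob home. I handed the job in at about 23 s of the 54 s allowed. The hand-in gave no verdict, so this rests on my own checks.

**What I did**
- I placed the tin gently on the turntable and let go with the lever still in the middle notch.
- I pulled the yellow knob about 14 mm, with about 9.4 N along the panel's normal, which matches the spring.
- I then swung the lever right along its arc, lowered the knob into the notch, let go and backed off.
- On the way to the knob, joint 6 stopped at -177.4°, just inside its range. I turned it back in free space and came in at 31° tilt and 8° sideways instead of exactly along the normal.

**Last checks**
- **Tin:** upright inside the rim and free of the fingers in the top, scene and wrist pictures.
- **Lever:** it points at the green bead at about 0.73 rad against the nominal 0.698, which is within the notch's play. That puts the tip about 16–17 mm from the bead's centre.
- **Knob:** in the last wrist view, the outline drawn for "home" matches the knob and the one drawn 8 mm out does not. The scene view could not tell the two apart. In the top view the knob sat a few millimetres off the drawn outline; part of that offset was already there in the starting picture, and the slightly larger swing explains the rest.
- **Bottle and cup:** I never touched the white squeeze bottle or the mixing cup. The bottle was standing in the last wrist view. I took no final close-up of the cup.

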